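# Roll a sample tube into the tray and chock it with the dropper bottle

### The job

Roll the lying sample tube along the bench with the flat of the fingers, without lifting it, into the open side of the blue tray until it rests squarely against the tray's rear wall. Then take the dropper bottle out of its sloped holder, set it down upright (do not drop it) inside the tray close up in front of the middle of the tube so that the tube cannot roll out, and let go. Leave the wash bottle, petri dish and grey stopper where they are.

Things in the scene. Friction and masses are not known exactly. Their poses are not given: they have to be found in the camera images.
- tube: Sealed sample tube lying on the bench: smooth rigid cylinder, amber with white ends, 50 mm across, 110 mm long, 0.25 kg; a red stripe along it faces up at the start (its +z side). Origin mid-length on its axis, which is its y axis. Starts 0.11 to 0.16 m short of home, in line with the tray within 5 degrees and 6 mm. Slight rolling resistance: it stays where left, rolls on a few mm when pushed.
- tray: Blue three-sided tray fixed to the bench, open to its -x side, turned up to 12 degrees. Origin at bench level, middle of the rear wall's inner face; x points to the rear wall, y along it. Inside: x -106 mm (open edge, no lip or step) to 0, y -70 to +70 mm; walls 6 mm thick, 40 mm high; floor level with the bench. The tube is home with its axis along y at x = -25 mm.
- dropper: Brown dropper bottle with black rubber teat, 133 mm high, 0.11 kg. Origin at the centre of its underside, z along the bottle to the teat. Body 45 mm across up to 74 mm, shoulder and collar to 84 mm, teat 18 mm across from 84 to 133 mm: grasp it there. Starts in the sloped holder, leaning 30 degrees from vertical.
- holder: Grey sloped bottle holder fixed to the bench left or right of the tray, foot 92 x 84 mm. Origin at bench level under its middle. Its cup (58 mm outside, 51 mm inside, 37 mm deep) leans 30 degrees from vertical to the holder's -x side, roughly to the robot; rim at most 80 mm high. The bottle draws out freely along its own z axis.
- wash_bottle: Clear wash bottle with a red cap, 67 x 89 x 188 mm, loose, standing on the side where the holder is not; a bystander. Origin at the centre of its underside, z up.
- petri: Petri dish, 70 mm in diameter, 16 mm high, loose; a bystander. Origin at the centre of its underside.
- stopper: Grey rubber stopper, 28 mm in diameter, 30 mm high, standing loose; a bystander. Origin at the centre of its underside.

How it is judged:
By the outcome, as a careful person would: the job done as asked, in the order asked, and still so for the second after the job is handed in, with the robot touching nothing.
It also fails if it takes over 72 s, if anything falls off the work surface, if the arm or the gripper's body presses on something with over 40 N, if the wrist force passes 120 N, or if a joint passes its speed limit or range.

### The arm

A 7-joint arm with a two-finger parallel gripper is mounted at the origin on a cart in front of the work surface, level with it; the furniture and walls round the work are solid. World frame = base frame: x ahead of the robot, y to its left, z up, the work surface at z = 0. Lengths are in m, angles in rad, forces in N, time in s.
With the tool pointing down it reaches from about 0.4 to 0.9 m from the base axis. Payload 5.5 kg.
Tool frame: the origin (TCP) lies on the centre line of the jaws, within the pads' length; the fingertips stand 19 mm ahead of it and the grasp point (between the pads) is the TCP; x points along the fingers, y is the direction in which the jaws open and shut, and the axes are right-handed (so a half turn about x gives the same grasp; the last joint's range is limited). The gripper opens to 92 mm and grips with 3 to 60 N. Pads are 19 mm wide; open, the fingers measure 130 mm over their backs; the gripper's body (75 mm by 190 mm) begins 47 mm behind the grasp point.
Start: joints at [1.455, 0.501, -0.427, 1.55, 0.221, 1.138, -0.21], TCP at [0.24, -0.604, 0.246] pointing down, gripper open.
Joint ranges: [-2.88, 2.88], [-0.31, 2.03], [-1.54, 1.56], [0.2, 2.42], [-1.41, 4.55], [0.19, 2.02], [-2.57, 2.57]. Speed limits (rad/s): [2.57, 2.57, 3.14, 3.14, 3.14, 3.14, 3.14].

### API

Orientations are given as a 3x3 rotation matrix whose columns are the frame's x, y, z axes.
In Python, from bench import manip gives the robot as it stands. The module is installed in compiled form; this text tells all that it offers.
- The arm moves only by the tool drive_tool, never from a script. Its argument "deltas" is a list of rows, each an object of numbers: "dx", "dy", "dz": the shift along the tool's x, y, z in mm; "wx", "wy", "wz": the turn, a rotation vector about the tool's x, y, z in rad. In form: [{"dx": .., "dy": .., "dz": .., "wx": .., "wy": .., "wz": ..}, ...]. A call has 1 to 20 rows; each row is the pose to reach, as a shift and turn from the pose measured when the call began, along the tool's axes at that moment; what a row does not reach only later rows make up. A row lasts 1/10 s, in which the tool goes at most 50 mm and 8.59 degrees, less where a joint would pass 70% of its speed; a pose out of reach is approached as far as the arm can. A call with a gripper value outside its range is refused whole. "gripper" is the closure in counts, from 0 (fully open) to 255 (shut), set as the call begins (left out, the last holds). The fingers move at their own pace and stop on an object; "grip_force" is the grip in N (left out, the last holds). Time passes only in rows, so rows that repeat a pose let the fingers close. It gives the time, the measured TCP pose, the force and the opening at its end, in the units of the state.
- manip.state(): the state, without advancing time (a new reading comes with each control period).
- manip.get_image(name): name is "side" or "top" or "wrist"; returns a dict with "img" (420x560x3 uint8, red, green, blue), "camera_matrix" (3x3 intrinsics, pixels), "extrinsics" (4x4, takes a point from camera to world coordinates); the wrist camera has in their place "hand_eye" (4x4, takes a point from camera to tool coordinates, whose origin is the TCP and whose axes are the tool frame's). Camera axes: x right, y down, z forward; pixel columns grow to the right and rows downward; lengths in m; the calibration is good to about 2 mm. A picture is of the moment at which its call begins: read the wrist's pose just before it. There is no depth.
- manip.sign_off(): hands the job in, once; it reports no verdict.
The state is a dict: "time": time; "joint_pos": joint angles; "qd": joint speeds; "joint_torque": joint torques, N m; "eef_pos": TCP position; "tool_rot": TCP orientation; "ft_force": force on the tool from outside, world axes, zero at the start; "torque": the same for the moment, N m; "width": finger opening in m.
Only numpy, scipy, OpenCV 4.12 (cv2) and the standard library are available. Lean on these libraries where they do the work, as an engineer would, in place of code of your own. Each camera call takes 0.05 s, during which the arm holds its last target.

## Working session

There is one attempt and no reset: what is moved stays moved. The work goes in short steps, Python scripts to look and compute and a tool call to move; the robot and the scene stay as the last step left them, time stands still between calls to the robot, and variables do not carry over. Pictures are saved under pics/ and viewed, and the job is handed in when it is done.

Besides the shell and the picture viewer there is one more tool, called after ">>>" as name(argument=value, ...), one argument or row to a line, values as JSON. drive_tool: Moves the arm, as the interface text tells. Its arguments: {"type":"object","properties":{"deltas":{"type":"array","items":{"type":"object","properties":{"dx":{"type":"number"},"dy":{"type":"number"},"dz":{"type":"number"},"wx":{"type":"number"},"wy":{"type":"number"},"wz":{"type":"number"}}}},"gripper":{"type":"number"},"grip_force":{"type":"number"}},"required":["deltas"]}

```bash
mkdir -p pics; python3 - <<'E'
from bench import manip
import cv2,json,numpy as np
s=manip.state()
for k,v in s.items(): print(k,np.round(v,4).tolist())
for n in ("side","top","wrist"):
    d=manip.get_image(n); cv2.imwrite(f"pics/{n}0.png",d["img"][:,:,::-1])
    print(n,np.round(d["camera_matrix"],2).tolist(),np.round(d.get("extrinsics",d.get("hand_eye")),4).tolist())
E
```

```text
time 0.0
joint_pos [1.4552, 0.5019, -0.4268, 1.5514, 0.2208, 1.1383, -0.2103]
qd [0.0022, -0.0002, -0.0008, -0.0003, 0.0012, -0.001, 0.0001]
joint_torque [0.0008, -56.6601, -5.816, -27.9122, -0.0687, 0.0309, 0.0002]
eef_pos [0.2401, -0.6033, 0.2447]
tool_rot [[-0.0006, 0.3698, -0.9291], [0.0019, -0.9291, -0.3698], [-1.0, -0.002, -0.0001]]
ft_force [0.0783, -0.7183, -0.5244]
torque [0.0396, 0.0187, -0.0519]
width 0.0913
side [[389.09, 0.0, 279.86], [0.0, 389.09, 210.29], [0.0, 0.0, 1.0]] [[-0.9037, -0.1712, 0.3924, 0.2226], [-0.4277, 0.3999, -0.8106, 0.695], [-0.0181, -0.9004, -0.4346, 0.4122], [0.0, 0.0, 0.0, 1.0]]
top [[418.14, 0.0, 275.9], [0.0, 418.14, 214.13], [0.0, 0.0, 1.0]] [[0.0, -0.9907, 0.1363, 0.4404], [-0.9999, -0.0022, -0.0157, 0.0097], [0.0159, -0.1363, -0.9905, 0.9074], [0.0, 0.0, 0.0, 1.0]]
wrist [[376.78, 0.0, 280.62], [0.0, 376.78, 205.79], [0.0, 0.0, 1.0]] [[0.0011, -0.257, 0.9664, -0.1382], [1.0, 0.0005, -0.001, -0.0002], [-0.0003, 0.9664, 0.257, -0.0691], [0.0, 0.0, 0.0, 1.0]]
```

View pics/top0.png

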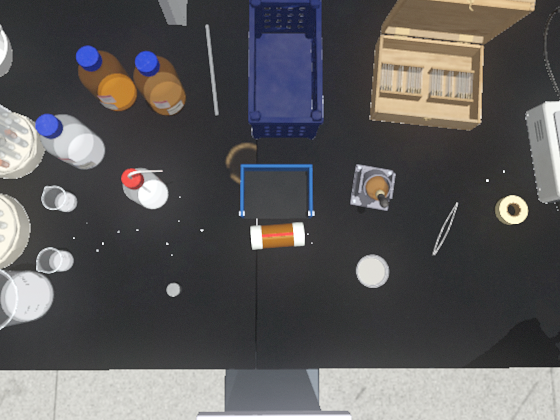

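View pics/side0.png

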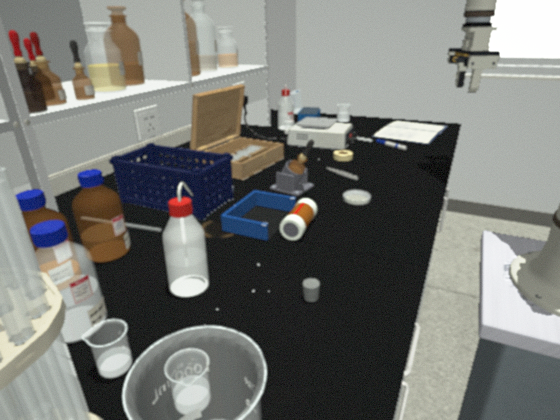

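```bash
python3 - <<'E'
import cv2
a=cv2.imread("pics/top0.png")
cv2.imwrite("pics/t_c1.png",cv2.resize(a[150:260,230:330],None,fx=7,fy=5.4,interpolation=cv2.INTER_CUBIC)[:594])
cv2.imwrite("pics/t_c1.png",cv2.resize(a[155:255,225:335],(770,700),interpolation=cv2.INTER_CUBIC)[:600])
cv2.imwrite("pics/t_c2.png",cv2.resize(a[155:225,340:410],(560,560),interpolation=cv2.INTER_CUBIC))
b=cv2.imread("pics/side0.png")
cv2.imwrite("pics/s_c2.png",cv2.resize(b[140:250,210:350],(770,605),interpolation=cv2.INTER_CUBIC)[:600])
E
```

```text
(no output)
```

View pics/t_c1.png

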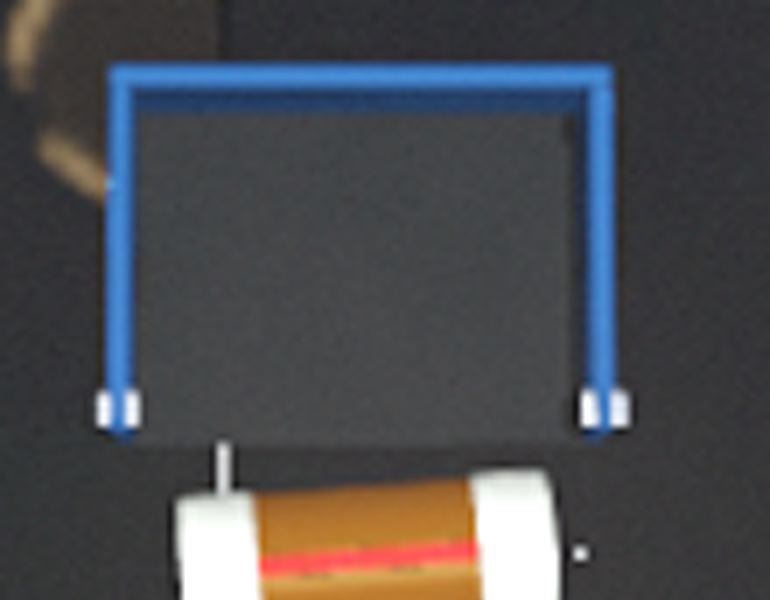

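View pics/t_c2.png

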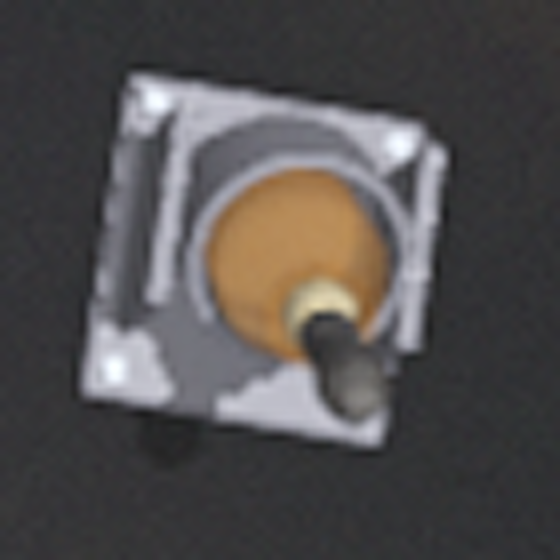

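View pics/s_c2.png

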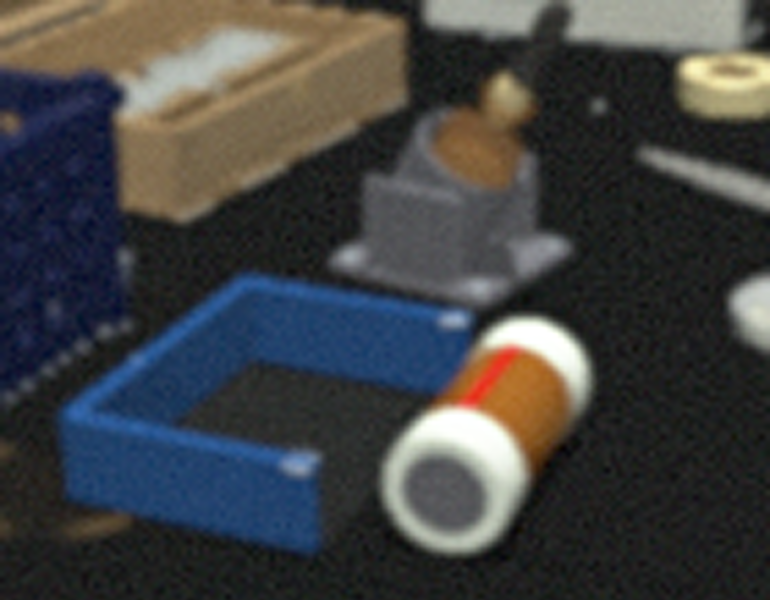

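```bash
cat > h.py <<'E'
import numpy as np,cv2
K={'side':np.array([[389.09,0,279.86],[0,389.09,210.29],[0,0,1]]),'top':np.array([[418.14,0,275.9],[0,418.14,214.13],[0,0,1]]),'wrist':np.array([[376.78,0,280.62],[0,376.78,205.79],[0,0,1]])}
E={'side':np.array([[-0.9037,-0.1712,0.3924,0.2226],[-0.4277,0.3999,-0.8106,0.695],[-0.0181,-0.9004,-0.4346,0.4122],[0,0,0,1]]),
'top':np.array([[0,-0.9907,0.1363,0.4404],[-0.9999,-0.0022,-0.0157,0.0097],[0.0159,-0.1363,-0.9905,0.9074],[0,0,0,1]])}
HE=np.array([[0.0011,-0.257,0.9664,-0.1382],[1,0.0005,-0.001,-0.0002],[-0.0003,0.9664,0.257,-0.0691],[0,0,0,1.]])
def wristE(s):
    T=np.eye(4);T[:3,:3]=s['tool_rot'];T[:3,3]=s['eef_pos'];return T@HE
def bp(cam,u,v,z,Ex=None):
    Ex=E[cam] if Ex is None else Ex
    d=Ex[:3,:3]@np.linalg.inv(K[cam])@[u,v,1];o=Ex[:3,3];return o+d*(z-o[2])/d[2]
def pr(cam,P,Ex=None):
    Ex=E[cam] if Ex is None else Ex
    P=np.atleast_2d(P);c=(P-Ex[:3,3])@Ex[:3,:3];q=c@K[cam].T;return q[:,:2]/q[:,2:]
E
python3 - <<'E'
from h import *
c=lambda x,y,x0,y0,s:(x0+(x+.5)/s-.5,y0+(y+.5)/s-.5)
for n,p in dict(RLo=(110,65),RRo=(612,65),RLi=(134,90),RRi=(588,90),Lend=(122,425),Rend=(602,425)).items():
    print(n,np.round(bp('top',*c(*p,225,155,7),.04),4))
for n,p in dict(rearL=(134,0)).items(): pass
for n,p in dict(a=(132,75),b=(440,135),c=(385,445),d=(85,400)).items():
    print('foot',n,np.round(bp('top',*c(*p,340,155,8),.004),4))
# tube stripe z .05
for p in ((251,235),(304,235)): pass
# teat tip tri
def tri(p1,p2):
    A=[];b=[]
    for cam,(u,v) in (('top',p1),('side',p2)):
        d=E[cam][:3,:3]@np.linalg.inv(K[cam])@[u,v,1];d/=np.linalg.norm(d);M=np.eye(3)-np.outer(d,d);A.append(M);b.append(M@E[cam][:3,3])
    return np.linalg.lstsq(np.vstack(A),np.hstack(b),rcond=None)
tt=tri(c(360,398,340,155,8),c(560,10,210,140,5.5)); tb=tri(c(325,318,340,155,8),c(520,88,210,140,5.5))
print(tt[0],tt[1],tb[0],tb[1],tt[0]-tb[0])
print('petri',bp('top',372,271,.008),'stopper',bp('top',173,290,.015),'wash',bp('top',152,195,0.0),bp('top',132,178,.17))
a=cv2.imread("pics/top0.png")
cv2.imwrite("pics/t_c3.png",cv2.resize(a[210:260,240:315],(750,500),interpolation=cv2.INTER_CUBIC))
E
```

```text
RLo [0.6675 0.0717 0.04  ]
RRo [ 0.6682 -0.081   0.04  ]
RLi [0.6598 0.0643 0.04  ]
RRi [ 0.6603 -0.0736  0.04  ]
Lend [0.5572 0.0668 0.04  ]
Rend [ 0.5575 -0.0767  0.04  ]
foot a [ 0.6778 -0.183   0.004 ]
foot b [ 0.6611 -0.2684  0.004 ]
foot c [ 0.574  -0.2499  0.004 ]
foot d [ 0.5863 -0.1677  0.004 ]
[ 0.56536917 -0.20505517  0.14039279] [5.34216201e-07] [ 0.58946396 -0.20953457  0.09914692] [9.45047307e-06] [-0.0240948   0.0044794   0.04124587]
petri [ 0.44179357 -0.21019193  0.008     ] stopper [0.40234574 0.21106673 0.015     ] wash [0.60704344 0.26723111 0.        ] [0.60665897 0.25590002 0.17      ]
```

View pics/t_c3.png

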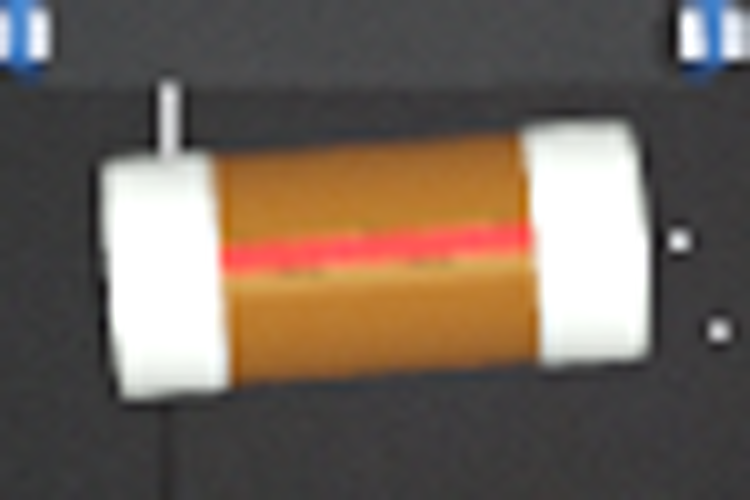

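```bash
python3 - <<'E'
from h import *
c=lambda x,y,x0,y0,s:(x0+(x+.5)/s-.5,y0+(y+.5)/s-.5)
for n,p,z in [('sL',(222,258),.05),('sR',(530,237),.05),('amL',(222,270),.05),('Lface',(104,280),.025),('Rface',(650,240),.025),('Ltop',(120,266),.05),('Rtop',(636,231),.05)]:
    print(n,np.round(bp('top',*c(*p,240,210,10),z),4))
from scipy.optimize import least_squares
# silhouette edges fit: far edge and near edge lines in crop
pts_far=[(104,158),(215,154),(520,130),(628,122)]; pts_near=[(125,400),(230,386),(540,366),(645,358)]
a=np.array
def model(p):
    x,y,th=p;ax=a([-np.sin(th),np.cos(th),0]);r=a([np.cos(th),np.sin(th),0]);out=[]
    cam=E['top'][:3,3]; C=a([x,y,.025])
    d=cam-C; dx=d@r; dz=d[2]; L=np.hypot(dx,dz); base=np.arctan2(dz,dx); al=np.arccos(.025/L)
    res=[]
    for s,pts in ((-al,pts_far),(al,pts_near)):
        ang=base+s; o=C+.025*(np.cos(ang)*r+np.sin(ang)*a([0,0,1]))
        q=pr('top',[o-ax*.05,o+ax*.05]); t=(q[1]-q[0])/np.linalg.norm(q[1]-q[0]); n=a([-t[1],t[0]])
        res+=[(a(c(*P,240,210,10))-q[0])@n for P in pts]
    return res
s=least_squares(lambda p:np.r_[model(p),0.0*p[1]],[.51,-.01,.06]); print(s.x,np.degrees(s.x[2]),s.fun.round(2))
E
```

```text
sL [0.5143 0.0252 0.05  ]
sR [ 0.5187 -0.0382  0.05  ]
amL [0.5118 0.0252 0.05  ]
Lface [0.5118 0.0505 0.025 ]
Rface [ 0.5204 -0.065   0.025 ]
Ltop [0.5126 0.0461 0.05  ]
Rtop [ 0.52 -0.06  0.05]
[ 0.56161959 -0.6078766   0.07528746] 4.313653645208532 [ 0.24 -0.17  0.    0.01 -0.33  0.28 -0.03 -0.01 -0.  ]
```

>>> drive_tool(
  deltas=[
    {"dy":-20,"dz":-16,"wx":0.02},
    {"dy":-45,"dz":-36,"wx":0.04},
    {"dy":-72,"dz":-57,"wx":0.06},
    {"dy":-100,"dz":-79,"wx":0.08},
    {"dy":-128,"dz":-102,"wx":0.1},
    {"dy":-156,"dz":-124,"wx":0.12},
    {"dy":-184,"dz":-146,"wx":0.14},
    {"dy":-212,"dz":-169,"wx":0.165},
    {"dy":-240,"dz":-191,"wx":0.187},
    {"dy":-268,"dz":-213,"wx":0.21},
    {"dy":-296,"dz":-235,"wx":0.23},
    {"dy":-324,"dz":-258,"wx":0.25},
    {"dy":-352,"dz":-280,"wx":0.275},
    {"dy":-380,"dz":-302,"wx":0.295},
    {"dy":-408,"dz":-324,"wx":0.317},
    {"dy":-436,"dz":-347,"wx":0.34},
    {"dy":-460,"dz":-366,"wx":0.36},
    {"dy":-478,"dz":-380,"wx":0.37},
    {"dy":-486,"dz":-386,"wx":0.377},
    {"dy":-488,"dz":-388,"wx":0.379},
  ],
  gripper=116,
)

```text
validation failed for argument at $.de...
```

>>> drive_tool(
  deltas=[
    {"dx":0,"dy":-20,"dz":-16,"wx":0.02,"wy":0,"wz":0},
    {"dx":0,"dy":-45,"dz":-36,"wx":0.04,"wy":0,"wz":0},
  ],
  gripper=116,
)

```text
time: 0.35
eef_pos: [0.2559, -0.5486, 0.244]
tool_rot: [[-0.001, 0.329, -0.944], [0.002, -0.944, -0.329], [-1.0, -0.002, 0.0]]
ft_force: [1.4, -0.2, -0.8]
width: 0.08
```

>>> drive_tool(
  deltas=[
    {"dx":0,"dy":-28,"dz":-20,"wx":0.02,"wy":0,"wz":0},
    {"dx":0,"dy":-60,"dz":-44,"wx":0.044,"wy":0,"wz":0},
    {"dx":0,"dy":-93,"dz":-68,"wx":0.068,"wy":0,"wz":0},
    {"dx":0,"dy":-126,"dz":-92,"wx":0.092,"wy":0,"wz":0},
    {"dx":0,"dy":-159,"dz":-116,"wx":0.116,"wy":0,"wz":0},
    {"dx":0,"dy":-192,"dz":-140,"wx":0.14,"wy":0,"wz":0},
    {"dx":0,"dy":-225,"dz":-164,"wx":0.164,"wy":0,"wz":0},
    {"dx":0,"dy":-258,"dz":-188,"wx":0.188,"wy":0,"wz":0},
    {"dx":0,"dy":-291,"dz":-212,"wx":0.212,"wy":0,"wz":0},
    {"dx":0,"dy":-324,"dz":-236,"wx":0.236,"wy":0,"wz":0},
    {"dx":0,"dy":-357,"dz":-260,"wx":0.26,"wy":0,"wz":0},
    {"dx":0,"dy":-390,"dz":-284,"wx":0.285,"wy":0,"wz":0},
    {"dx":0,"dy":-422,"dz":-307,"wx":0.31,"wy":0,"wz":0},
    {"dx":0,"dy":-446,"dz":-324,"wx":0.326,"wy":0,"wz":0},
    {"dx":0,"dy":-458,"dz":-333,"wx":0.335,"wy":0,"wz":0},
    {"dx":0,"dy":-458,"dz":-333,"wx":0.335,"wy":0,"wz":0},
  ],
  gripper=116,
)

```text
time: 1.95
eef_pos: [0.42, -0.0041, 0.2452]
tool_rot: [[-0.0, 0.005, -1.0], [0.003, -1.0, -0.005], [-1.0, -0.003, 0.0]]
ft_force: [-1.0, -0.6, 0.0]
width: 0.0503
```

```bash
python3 - <<'E'
from bench import manip
import cv2,numpy as np
s=manip.state();np.savez('w1.npz',tool_rot=s['tool_rot'],eef_pos=s['eef_pos'])
d=manip.get_image("wrist"); cv2.imwrite("pics/w1.png",d["img"][:,:,::-1])
d=manip.get_image("top"); cv2.imwrite("pics/t1.png",d["img"][:,:,::-1])
E
```

```text
(no output)
```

View pics/w1.png

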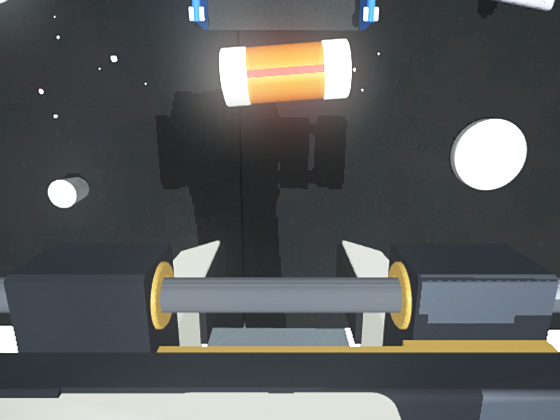

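```bash
python3 - <<'E'
from h import *
s=np.load('w1.npz');W=wristE(s)
for n,p,z in [('sL',(247,73),.05),('sR',(325,68),.05),('Lface',(222,77),.025),('Rface',(351,68),.025),('edgeL',(197,25),.04),('edgeR',(370,25),.04)]:
    print(n,np.round(bp('wrist',*p,z,W),4))
print(pr('wrist',[s['eef_pos'],s['eef_pos']+[0,.025,-.019],s['eef_pos']+[0,-.025,-.019]],W))
E
```

```text
sL [0.5153 0.0256 0.05  ]
sR [ 0.5195 -0.0395  0.05  ]
Lface [0.5137 0.0505 0.025 ]
Rface [ 0.5219 -0.0655  0.025 ]
edgeL [0.5539 0.0677 0.04  ]
edgeR [ 0.5545 -0.077   0.04  ]
[[281.44492458 283.63091815]
 [226.03633371 263.99714755]
 [337.06502409 264.70015544]]
```

>>> drive_tool(
  deltas=[
    {"dx":15,"dy":0,"dz":0,"wx":0,"wy":0,"wz":0},
    {"dx":45,"dy":1,"dz":0,"wx":0,"wy":0,"wz":0},
    {"dx":80,"dy":2,"dz":0,"wx":0,"wy":0,"wz":0},
    {"dx":115,"dy":2,"dz":0,"wx":0,"wy":0,"wz":0},
    {"dx":150,"dy":2,"dz":0,"wx":0,"wy":0,"wz":0},
    {"dx":180,"dy":2,"dz":0,"wx":0,"wy":0,"wz":0},
    {"dx":202,"dy":2,"dz":0,"wx":0,"wy":0,"wz":0},
    {"dx":213,"dy":2,"dz":0,"wx":0,"wy":0,"wz":0},
    {"dx":217,"dy":2,"dz":0,"wx":0,"wy":0,"wz":0},
    {"dx":217,"dy":2,"dz":0,"wx":0,"wy":0,"wz":0},
  ],
  gripper=116,
)

```text
time: 3.05
eef_pos: [0.4191, -0.0091, 0.028]
tool_rot: [[-0.002, 0.0, -1.0], [0.002, -1.0, -0.0], [-1.0, -0.002, 0.002]]
ft_force: [-0.3, -0.2, 0.8]
width: 0.0501
```

>>> drive_tool(
  deltas=[
    {"dx":0,"dy":-1,"dz":-10,"wx":0,"wy":0,"wz":0},
    {"dx":0,"dy":-3,"dz":-25,"wx":0,"wy":0,"wz":0},
    {"dx":0,"dy":-3,"dz":-38,"wx":0,"wy":0,"wz":0},
    {"dx":0,"dy":-3,"dz":-46,"wx":0,"wy":0,"wz":0},
    {"dx":0,"dy":-3,"dz":-50,"wx":0,"wy":0,"wz":0},
    {"dx":0,"dy":-3,"dz":-53,"wx":0,"wy":0,"wz":0},
    {"dx":0,"dy":-3,"dz":-56,"wx":0,"wy":0,"wz":0},
    {"dx":0,"dy":-3,"dz":-59,"wx":0,"wy":0,"wz":0},
    {"dx":0,"dy":-3,"dz":-62,"wx":0,"wy":0,"wz":0},
    {"dx":0,"dy":-3,"dz":-65,"wx":0,"wy":0,"wz":0},
    {"dx":0,"dy":-3,"dz":-68,"wx":0,"wy":0,"wz":0},
    {"dx":0,"dy":-3,"dz":-71,"wx":0,"wy":0,"wz":0},
    {"dx":0,"dy":-3,"dz":-74,"wx":0,"wy":0,"wz":0},
    {"dx":0,"dy":-3,"dz":-77,"wx":0,"wy":0,"wz":0},
    {"dx":0,"dy":-3,"dz":-80,"wx":0,"wy":0,"wz":0},
  ],
  gripper=116,
)

```text
time: 4.55
eef_pos: [0.4993, -0.0061, 0.0278]
tool_rot: [[-0.002, 0.0, -1.0], [0.002, -1.0, -0.0], [-1.0, -0.002, 0.002]]
ft_force: [-0.9, -0.5, 0.6]
width: 0.0497
```

```bash
python3 - <<'E'
from bench import manip
import cv2,numpy as np
s=manip.state();np.savez('w2.npz',tool_rot=s['tool_rot'],eef_pos=s['eef_pos'])
d=manip.get_image("wrist"); cv2.imwrite("pics/w2.png",d["img"][:,:,::-1])
d=manip.get_image("side"); cv2.imwrite("pics/s2.png",cv2.resize(d["img"][100:260,170:380,::-1],None,fx=3.7,fy=3.7,interpolation=2))
E
```

```text
(no output)
```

View pics/w2.png

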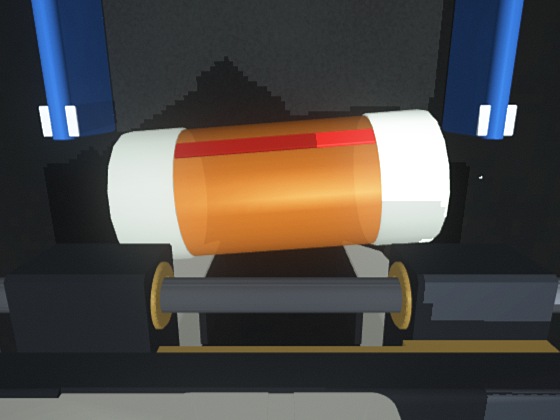

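View pics/s2.png

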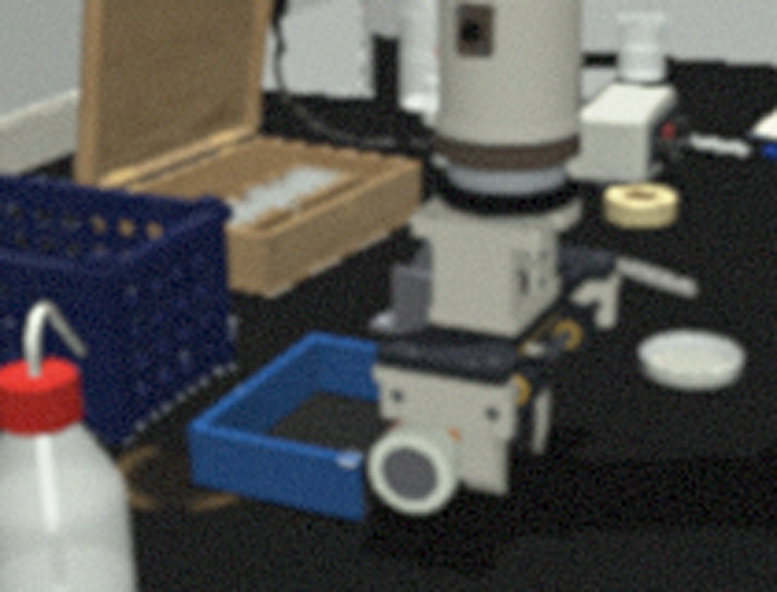

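>>> drive_tool(
  deltas=[
    {"dx":0,"dy":0,"dz":-3,"wx":0,"wy":0,"wz":0},
    {"dx":0,"dy":0,"dz":-6,"wx":0,"wy":0,"wz":0},
    {"dx":0,"dy":0,"dz":-9,"wx":0,"wy":0,"wz":0},
    {"dx":0,"dy":0,"dz":-12,"wx":0,"wy":0,"wz":0},
    {"dx":0,"dy":0,"dz":-15,"wx":0,"wy":0,"wz":0},
    {"dx":0,"dy":0,"dz":-18,"wx":0,"wy":0,"wz":0},
    {"dx":0,"dy":0,"dz":-21,"wx":0,"wy":0,"wz":0},
    {"dx":0,"dy":0,"dz":-24,"wx":0,"wy":0,"wz":0},
    {"dx":0,"dy":0,"dz":-27,"wx":0,"wy":0,"wz":0},
    {"dx":0,"dy":0,"dz":-30,"wx":0,"wy":0,"wz":0},
    {"dx":0,"dy":0,"dz":-33,"wx":0,"wy":0,"wz":0},
    {"dx":0,"dy":0,"dz":-36,"wx":0,"wy":0,"wz":0},
  ],
  gripper=116,
)

```text
time: 5.85
eef_pos: [0.536, -0.0061, 0.0279]
tool_rot: [[-0.001, 0.0, -1.0], [0.002, -1.0, -0.0], [-1.0, -0.002, 0.001]]
ft_force: [-0.3, -0.4, 0.4]
width: 0.0501
```

```bash
python3 - <<'E'
from bench import manip
import cv2,numpy as np
s=manip.state();np.savez('w3.npz',tool_rot=s['tool_rot'],eef_pos=s['eef_pos'])
d=manip.get_image("wrist"); cv2.imwrite("pics/w3.png",d["img"][:,:,::-1])
E
```

```text
(no output)
```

View pics/w3.png

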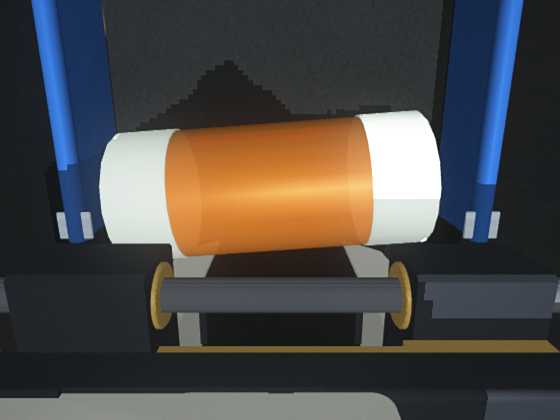

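>>> drive_tool(
  deltas=[
    {"dx":0,"dy":0,"dz":4,"wx":0,"wy":0,"wz":0},
    {"dx":0,"dy":0,"dz":4,"wx":0,"wy":0,"wz":0},
    {"dx":0,"dy":0,"dz":4,"wx":0,"wy":0,"wz":0},
    {"dx":0,"dy":0,"dz":4,"wx":0,"wy":0,"wz":0},
    {"dx":0,"dy":0,"dz":0,"wx":0,"wy":0,"wz":0},
    {"dx":0,"dy":0,"dz":-3,"wx":0,"wy":0,"wz":0},
    {"dx":0,"dy":0,"dz":-6,"wx":0,"wy":0,"wz":0},
    {"dx":0,"dy":0,"dz":-9,"wx":0,"wy":0,"wz":0},
    {"dx":0,"dy":0,"dz":-12,"wx":0,"wy":0,"wz":0},
    {"dx":0,"dy":0,"dz":-15,"wx":0,"wy":0,"wz":0},
    {"dx":0,"dy":0,"dz":-18,"wx":0,"wy":0,"wz":0},
    {"dx":0,"dy":0,"dz":-21,"wx":0,"wy":0,"wz":0},
    {"dx":0,"dy":0,"dz":-24,"wx":0,"wy":0,"wz":0},
    {"dx":0,"dy":0,"dz":-27,"wx":0,"wy":0,"wz":0},
    {"dx":0,"dy":0,"dz":-30,"wx":0,"wy":0,"wz":0},
    {"dx":0,"dy":0,"dz":-33,"wx":0,"wy":0,"wz":0},
    {"dx":0,"dy":0,"dz":-36,"wx":0,"wy":0,"wz":0},
  ],
  gripper=61,
)

```text
time: 7.6
eef_pos: [0.5729, -0.0061, 0.028]
tool_rot: [[-0.0, -0.0, -1.0], [0.002, -1.0, 0.0], [-1.0, -0.002, 0.0]]
ft_force: [-0.1, 0.2, 0.5]
width: 0.0696
```

```bash
python3 - <<'E'
from bench import manip
import cv2,numpy as np
s=manip.state();np.savez('w4.npz',tool_rot=s['tool_rot'],eef_pos=s['eef_pos'])
d=manip.get_image("wrist"); cv2.imwrite("pics/w4.png",d["img"][:,:,::-1])
E
```

```text
(no output)
```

View pics/w4.png

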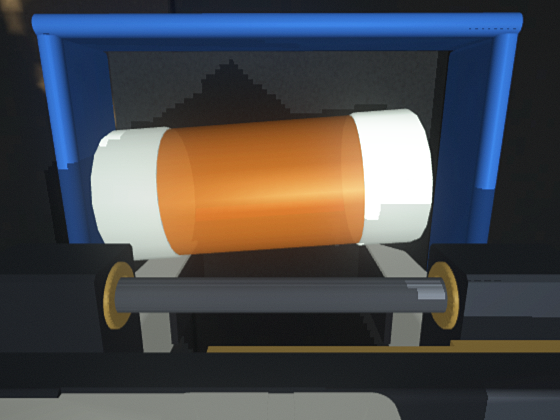

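>>> drive_tool(
  deltas=[
    {"dx":0,"dy":0,"dz":-3,"wx":0,"wy":0,"wz":0},
    {"dx":0,"dy":0,"dz":-6,"wx":0,"wy":0,"wz":0},
    {"dx":0,"dy":0,"dz":-9,"wx":0,"wy":0,"wz":0},
    {"dx":0,"dy":0,"dz":-12,"wx":0,"wy":0,"wz":0},
    {"dx":0,"dy":0,"dz":-15,"wx":0,"wy":0,"wz":0},
    {"dx":0,"dy":0,"dz":-17,"wx":0,"wy":0,"wz":0},
    {"dx":0,"dy":0,"dz":-19,"wx":0,"wy":0,"wz":0},
    {"dx":0,"dy":0,"dz":-21,"wx":0,"wy":0,"wz":0},
    {"dx":0,"dy":0,"dz":-23,"wx":0,"wy":0,"wz":0},
    {"dx":0,"dy":0,"dz":-24,"wx":0,"wy":0,"wz":0},
    {"dx":0,"dy":0,"dz":-25,"wx":0,"wy":0,"wz":0},
  ],
)

```text
time: 8.75
eef_pos: [0.5981, -0.0058, 0.028]
tool_rot: [[-0.0, 0.0, -1.0], [0.002, -1.0, -0.0], [-1.0, -0.002, 0.0]]
ft_force: [-1.5, 0.4, 0.2]
width: 0.0695
```

```bash
python3 - <<'E'
from bench import manip
import cv2,numpy as np
s=manip.state();np.savez('w5.npz',tool_rot=s['tool_rot'],eef_pos=s['eef_pos'])
d=manip.get_image("wrist"); cv2.imwrite("pics/w5.png",d["img"][:,:,::-1])
E
```

```text
(no output)
```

View pics/w5.png

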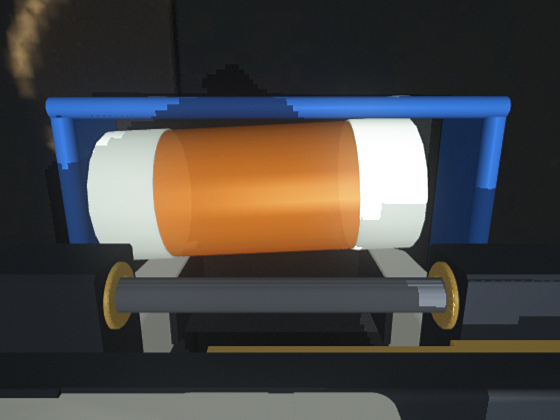

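>>> drive_tool(
  deltas=[
    {"dx":0,"dy":0,"dz":-0.7,"wx":0,"wy":0,"wz":0},
    {"dx":0,"dy":0,"dz":-1.4,"wx":0,"wy":0,"wz":0},
    {"dx":0,"dy":0,"dz":-2,"wx":0,"wy":0,"wz":0},
  ],
)

```text
time: 9.1
eef_pos: [0.6004, -0.0057, 0.028]
tool_rot: [[0.0, 0.0, -1.0], [0.002, -1.0, -0.0], [-1.0, -0.002, -0.0]]
ft_force: [-1.5, 1.0, 0.8]
width: 0.0696
```

>>> drive_tool(
  deltas=[
    {"dx":0,"dy":0,"dz":-0.7,"wx":0,"wy":0,"wz":0},
    {"dx":0,"dy":0,"dz":-1.4,"wx":0,"wy":0,"wz":0},
    {"dx":0,"dy":0,"dz":-2,"wx":0,"wy":0,"wz":0},
  ],
)

```text
time: 9.4
eef_pos: [0.6025, -0.0057, 0.028]
tool_rot: [[0.0, 0.0, -1.0], [0.002, -1.0, -0.0], [-1.0, -0.002, -0.0]]
ft_force: [-0.8, -0.2, 0.7]
width: 0.0697
```

```bash
python3 - <<'E'
from bench import manip
import cv2,numpy as np
s=manip.state();np.savez('w6.npz',tool_rot=s['tool_rot'],eef_pos=s['eef_pos'])
d=manip.get_image("wrist"); cv2.imwrite("pics/w6.png",d["img"][:,:,::-1])
E
```

```text
(no output)
```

View pics/w6.png

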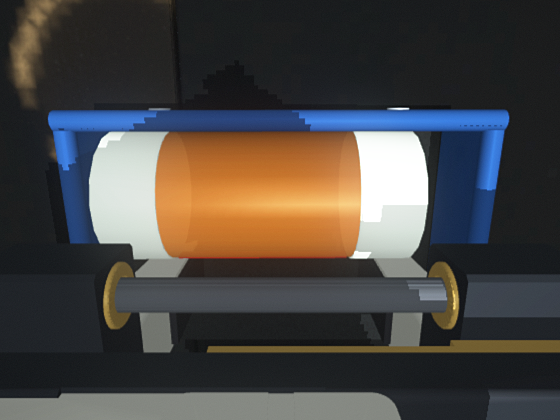

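>>> drive_tool(
  deltas=[
    {"dx":0,"dy":0,"dz":-0.6,"wx":0,"wy":0,"wz":0},
    {"dx":0,"dy":0,"dz":-1.0,"wx":0,"wy":0,"wz":0},
  ],
)

```text
time: 9.65
eef_pos: [0.6027, -0.0057, 0.0279]
tool_rot: [[-0.001, 0.0, -1.0], [0.002, -1.0, -0.0], [-1.0, -0.002, 0.001]]
ft_force: [-4.6, 0.3, 4.2]
width: 0.0699
```

>>> drive_tool(
  deltas=[
    {"dx":0,"dy":0,"dz":1,"wx":0,"wy":0,"wz":0},
    {"dx":0,"dy":0,"dz":4,"wx":0,"wy":0,"wz":0},
    {"dx":0,"dy":0,"dz":10,"wx":0,"wy":0,"wz":0},
    {"dx":0,"dy":0,"dz":22,"wx":0,"wy":0,"wz":0},
    {"dx":-5,"dy":0,"dz":38,"wx":0,"wy":0,"wz":0},
    {"dx":-20,"dy":0,"dz":55,"wx":0,"wy":0,"wz":0},
    {"dx":-50,"dy":5,"dz":65,"wx":0,"wy":0,"wz":0},
    {"dx":-85,"dy":20,"dz":75,"wx":0,"wy":0,"wz":0},
    {"dx":-120,"dy":45,"dz":85,"wx":0,"wy":0,"wz":0},
    {"dx":-155,"dy":75,"dz":95,"wx":0,"wy":0,"wz":0},
    {"dx":-190,"dy":105,"dz":105,"wx":0,"wy":0,"wz":0},
    {"dx":-215,"dy":130,"dz":110,"wx":0,"wy":0,"wz":0},
    {"dx":-220,"dy":145,"dz":110,"wx":0,"wy":0,"wz":0},
    {"dx":-220,"dy":150,"dz":110,"wx":0,"wy":0,"wz":0},
    {"dx":-220,"dy":150,"dz":110,"wx":0,"wy":0,"wz":0},
  ],
  gripper=116,
)

```text
time: 11.15
eef_pos: [0.4926, -0.1567, 0.2473]
tool_rot: [[-0.002, -0.001, -1.0], [0.002, -1.0, 0.001], [-1.0, -0.002, 0.002]]
ft_force: [-0.2, 0.1, 0.2]
width: 0.0503
```

```bash
python3 - <<'E'
from bench import manip
import cv2,numpy as np
s=manip.state();np.savez('w7.npz',tool_rot=s['tool_rot'],eef_pos=s['eef_pos'])
d=manip.get_image("wrist"); cv2.imwrite("pics/w7.png",d["img"][:,:,::-1])
d=manip.get_image("side"); cv2.imwrite("pics/s7.png",d["img"][:,:,::-1]);cv2.imwrite("pics/s7c.png",cv2.resize(d["img"][120:260,190:370,::-1],None,fx=4.2,fy=4.2,interpolation=2))
d=manip.get_image("top"); cv2.imwrite("pics/t7.png",d["img"][:,:,::-1]);cv2.imwrite("pics/t7c.png",cv2.resize(d["img"][150:260,225:425,::-1],None,fx=4,fy=4,interpolation=2))
E
```

```text
(no output)
```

View pics/w7.png

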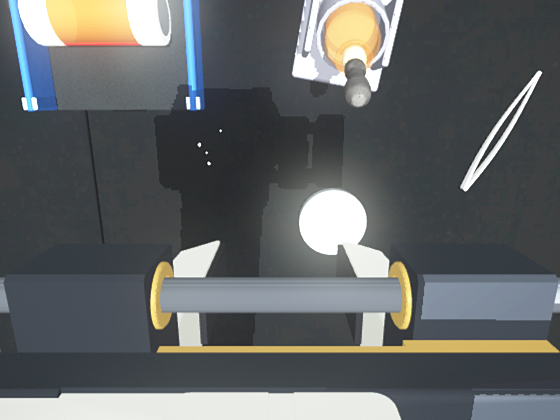

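View pics/s7c.png

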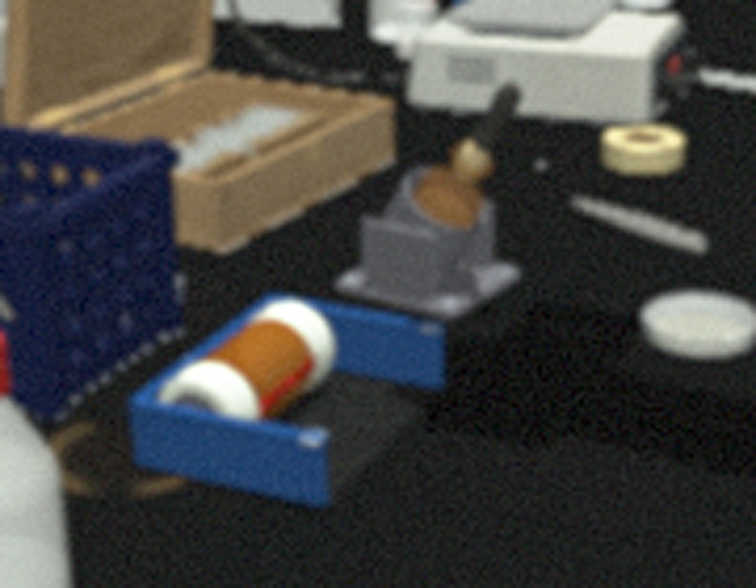

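View pics/t7c.png

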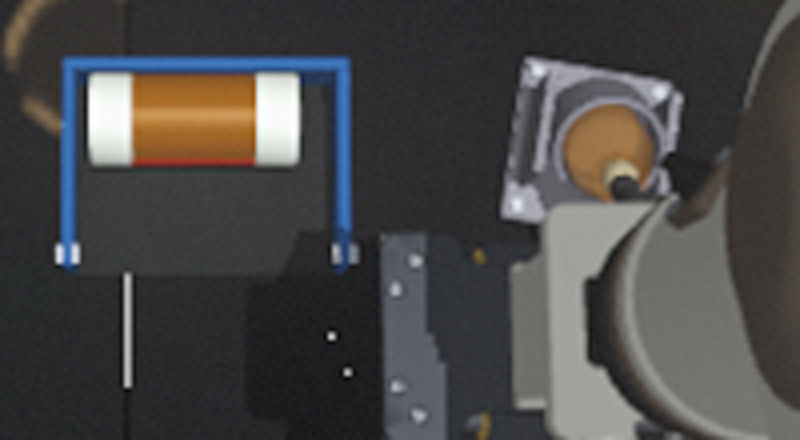

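```bash
python3 - <<'E'
from h import *
a=cv2.imread("pics/w7.png")
cv2.imwrite("pics/w7c.png",cv2.resize(a[0:115,285:410],(750,690),interpolation=cv2.INTER_CUBIC)[:,:][90:690])
from numpy import array as A
for u in ((88,),(300,)):
    print(bp('top',225+(u[0]+.5)/4-.5,150+118/4,.03))
print(bp('top',225+68/4,150+150/4,.04),bp('top',225+345/4,150+150/4,.04))
E
```

```text
[0.63582434 0.05846694 0.03      ]
[ 0.63622692 -0.05509898  0.03      ]
[0.61632646 0.06749557 0.04      ] [ 0.61679894 -0.07884913  0.04      ]
```

View pics/w7c.png

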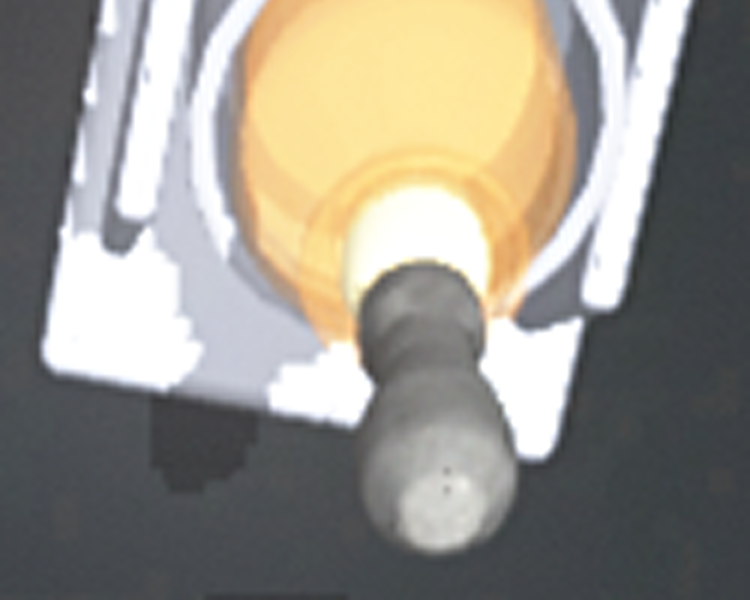

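```bash
python3 - <<'E'
from h import *
from scipy.optimize import least_squares
W=wristE(np.load('w7.npz'))
c=lambda x,y,x0,y0,s:(x0+(x+.5)/s-.5,y0+(y+.5)/s-.5)
obs=[('wrist',.130,(358.7,99.5)),('wrist',.086,(355.2,66)),('top',.130,c(360,398,340,155,8)),('top',.086,c(325,322,340,155,8)),
('side',.130,c(558,16,210,140,5.5)),('side',.086,c(528,78,210,140,5.5))]
def ax(p):
    return np.array([-np.sin(p[4])*np.cos(p[3]),-np.sin(p[4])*np.sin(p[3]),np.cos(p[4])])
def f(p,full=False):
    r=[]
    for cam,h,uv in obs:
        q=pr(cam,p[:3]+h*ax(p),W if cam=='wrist' else None)[0]; r+=list(q-uv)
    return np.r_[r,(p[4]-np.radians(30))*100]
s=least_squares(f,[.63,-.22,.03,-.18,.52]);print(s.x.round(4),np.degrees(s.x[3:]),s.fun.round(1))
u=ax(s.x)
for h in (0,.1,.108,.133): print(h,(s.x[:3]+h*u).round(4))
# independent: wash bottle, stopper etc unaffected
E
```

```text
[ 0.6306 -0.2159  0.0282 -0.1663  0.5311] [-9.52718356 30.43059008] [ 0.1 -0.9 -0.1  1.1 -0.1 -0.4  0.5  1.2  0.4 -1.1 -1.8  0.7  0.8]
0 [ 0.6306 -0.2159  0.0282]
0.1 [ 0.5806 -0.2076  0.1145]
0.108 [ 0.5766 -0.2069  0.1214]
0.133 [ 0.5642 -0.2048  0.1429]
```

```bash
cat >> h.py <<'E'
from scipy.spatial.transform import Rotation as Ro
def delta(s,P,R=None):
    R0=np.array(s['tool_rot']); d=R0.T@(np.array(P)-s['eef_pos'])*1000
    w=Ro.from_matrix(R0.T@R).as_rotvec() if R is not None else np.zeros(3)
    return d.round(1),w.round(4)
def toolR(lean,yaw,):
    # lean about: tool x = -(bottle axis), jaws horizontal
    u=np.array([-np.sin(lean)*np.cos(yaw),-np.sin(lean)*np.sin(yaw),np.cos(lean)])
    y=np.array([np.sin(yaw),-np.cos(yaw),0]);x=-u;return np.c_[x,y,np.cross(x,y)]
E
python3 - <<'E'
from h import *
from bench import manip
s=manip.state();R=toolR(np.radians(30),np.radians(-9.8));print(R.round(3))
print(delta(s,[.5422,-.2008,.182],R),np.round(s['joint_pos'],3))
E
```

```text
[[ 0.493 -0.17  -0.853]
 [-0.085 -0.985  0.147]
 [-0.866  0.    -0.5  ]]
(array([ 64.6,  46.6, -49.5]), array([0.1688, 0.5254, 0.0484])) [ 0.914  0.322 -0.789  1.87   0.257  1.058 -1.546]
```

>>> drive_tool(
  deltas=[
    {"dx":2,"dy":4,"dz":-4,"wx":0.014,"wy":0.044,"wz":0.004},
    {"dx":4,"dy":9,"dz":-9,"wx":0.028,"wy":0.088,"wz":0.008},
    {"dx":8,"dy":13,"dz":-14,"wx":0.042,"wy":0.132,"wz":0.012},
    {"dx":14,"dy":17,"dz":-18,"wx":0.056,"wy":0.176,"wz":0.016},
    {"dx":20,"dy":21,"dz":-22,"wx":0.07,"wy":0.22,"wz":0.02},
    {"dx":26,"dy":25,"dz":-27,"wx":0.085,"wy":0.264,"wz":0.024},
    {"dx":32,"dy":29,"dz":-31,"wx":0.1,"wy":0.31,"wz":0.028},
    {"dx":38,"dy":33,"dz":-36,"wx":0.114,"wy":0.354,"wz":0.033},
    {"dx":44,"dy":37,"dz":-40,"wx":0.128,"wy":0.398,"wz":0.037},
    {"dx":52,"dy":41,"dz":-44,"wx":0.143,"wy":0.445,"wz":0.041},
    {"dx":59,"dy":45,"dz":-48,"wx":0.158,"wy":0.49,"wz":0.045},
    {"dx":64,"dy":46.6,"dz":-49.5,"wx":0.169,"wy":0.525,"wz":0.048},
    {"dx":64.6,"dy":46.6,"dz":-49.5,"wx":0.169,"wy":0.525,"wz":0.048},
    {"dx":64.6,"dy":46.6,"dz":-49.5,"wx":0.169,"wy":0.525,"wz":0.048},
  ],
)

```text
time: 12.7
eef_pos: [0.5421, -0.1994, 0.1814]
tool_rot: [[0.491, -0.168, -0.855], [-0.083, -0.986, 0.146], [-0.867, -0.001, -0.498]]
ft_force: [-0.4, -0.7, -0.0]
width: 0.0501
```

```bash
python3 - <<'E'
from bench import manip
import cv2,numpy as np
s=manip.state();np.savez('w8.npz',tool_rot=s['tool_rot'],eef_pos=s['eef_pos'])
print(np.round(s['joint_pos'],3))
d=manip.get_image("wrist"); cv2.imwrite("pics/w8.png",d["img"][:,:,::-1])
d=manip.get_image("side"); cv2.imwrite("pics/s8c.png",cv2.resize(d["img"][80:220,230:410,::-1],None,fx=4.2,fy=4.2,interpolation=2))
E
```

```text
[ 0.961  0.272 -0.663  2.213  0.348  0.208 -1.702]
```

View pics/w8.png

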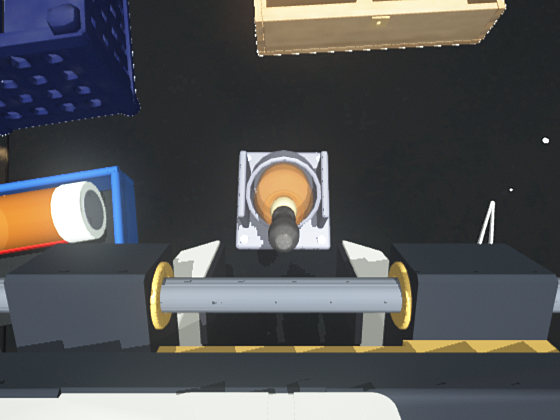

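View pics/s8c.png

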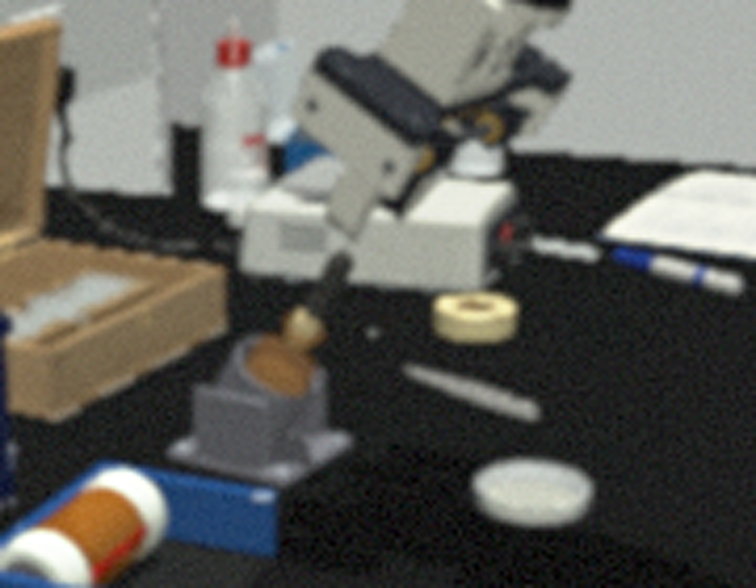

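```bash
python3 - <<'E'
from h import *
from bench import manip
p=np.array([0.6306,-0.2159,0.0282]);yaw=-.1663;l=.5311
u=np.array([-np.sin(l)*np.cos(yaw),-np.sin(l)*np.sin(yaw),np.cos(l)])
W=wristE(np.load('w8.npz'))
print(pr('wrist',[p+h*u for h in (.086,.115,.130)],W))
s=manip.state();R=toolR(np.radians(18),yaw)
print(delta(s,p+.17*u,R)); print(delta(s,p+.11*u,R))
a=cv2.imread('pics/w8.png');cv2.imwrite('pics/w8c.png',cv2.resize(a[150:270,225:345],(600,600),interpolation=2))
E
```

```text
[[283.83684325 216.48611985]
 [284.22445639 231.64571613]
 [284.46803594 241.17214118]]
(array([8.1, 1.1, 1.2]), array([-0.0032, -0.2092, -0.0008]))
(array([68.1,  1. ,  0.7]), array([-0.0032, -0.2092, -0.0008]))
```

View pics/w8c.png

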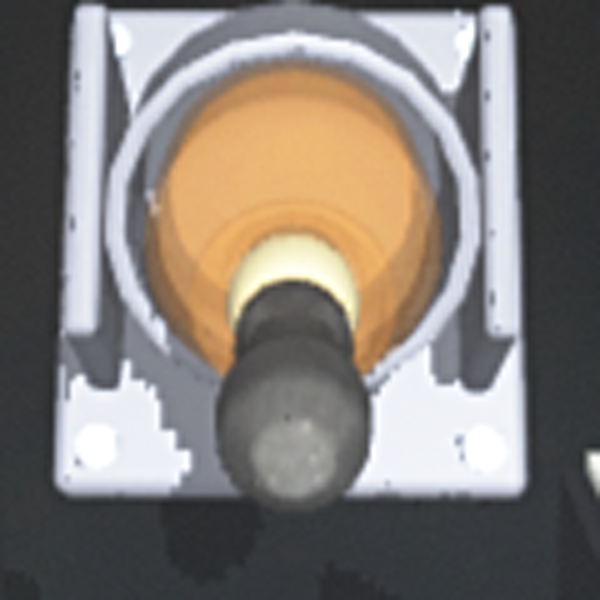

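>>> drive_tool(
  deltas=[
    {"dx":0,"dy":0.5,"dz":0.5,"wx":0,"wy":-0.05,"wz":0},
    {"dx":2,"dy":0.5,"dz":1,"wx":0,"wy":-0.12,"wz":0},
    {"dx":5,"dy":1,"dz":1,"wx":-0.003,"wy":-0.18,"wz":0},
    {"dx":9,"dy":1,"dz":1,"wx":-0.003,"wy":-0.209,"wz":0},
    {"dx":15,"dy":1,"dz":1,"wx":-0.003,"wy":-0.209,"wz":0},
    {"dx":23,"dy":1,"dz":1,"wx":-0.003,"wy":-0.209,"wz":0},
    {"dx":31,"dy":1,"dz":1,"wx":-0.003,"wy":-0.209,"wz":0},
    {"dx":39,"dy":1,"dz":1,"wx":-0.003,"wy":-0.209,"wz":0},
    {"dx":47,"dy":1,"dz":0.8,"wx":-0.003,"wy":-0.209,"wz":0},
    {"dx":55,"dy":1,"dz":0.7,"wx":-0.003,"wy":-0.209,"wz":0},
    {"dx":62,"dy":1,"dz":0.7,"wx":-0.003,"wy":-0.209,"wz":0},
    {"dx":66,"dy":1,"dz":0.7,"wx":-0.003,"wy":-0.209,"wz":0},
    {"dx":68,"dy":1,"dz":0.7,"wx":-0.003,"wy":-0.209,"wz":0},
    {"dx":68,"dy":1,"dz":0.7,"wx":-0.003,"wy":-0.209,"wz":0},
  ],
)

```text
time: 14.2
eef_pos: [0.5757, -0.2065, 0.1229]
tool_rot: [[0.305, -0.166, -0.938], [-0.052, -0.986, 0.158], [-0.951, 0.0, -0.309]]
ft_force: [0.0, -0.1, 0.6]
width: 0.0502
```

```bash
python3 - <<'E'
from bench import manip
import cv2,numpy as np
s=manip.state();np.savez('w9.npz',tool_rot=s['tool_rot'],eef_pos=s['eef_pos'])
print(np.round(s['joint_pos'],3))
d=manip.get_image("wrist"); cv2.imwrite("pics/w9.png",d["img"][:,:,::-1])
d=manip.get_image("side"); cv2.imwrite("pics/s9c.png",cv2.resize(d["img"][80:220,230:410,::-1],None,fx=4.2,fy=4.2,interpolation=2))
E
```

```text
[ 0.784  0.471 -0.554  2.012  0.467  0.445 -1.814]
```

View pics/w9.png

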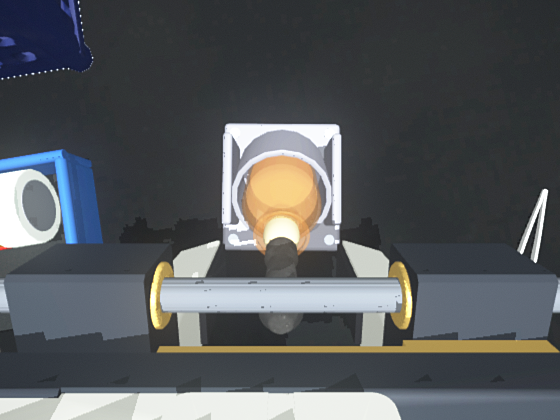

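View pics/s9c.png

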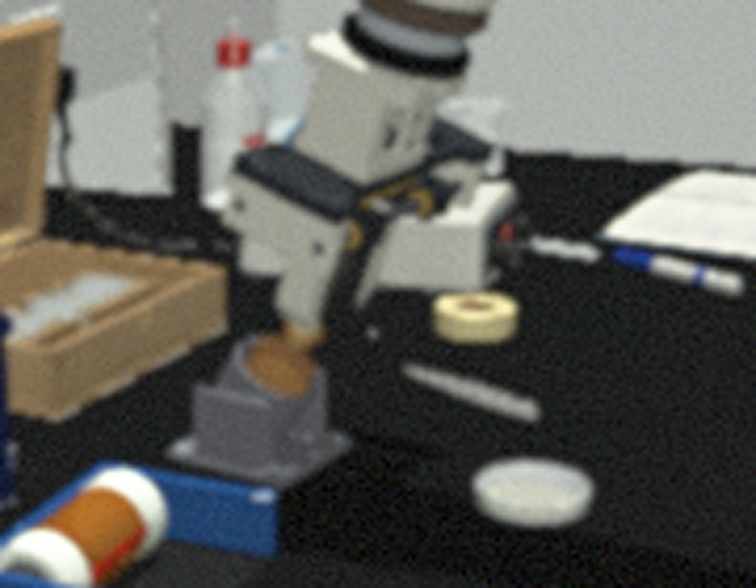

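>>> drive_tool(
  deltas=[
    {"dx":0,"dy":0,"dz":0,"wx":0,"wy":0.05,"wz":0},
    {"dx":0,"dy":0,"dz":0,"wx":0,"wy":0.1,"wz":0},
    {"dx":0,"dy":0,"dz":0,"wx":0,"wy":0.12,"wz":0},
    {"dx":0,"dy":0,"dz":0,"wx":0,"wy":0.12,"wz":0},
  ],
)

```text
time: 14.7
eef_pos: [0.5748, -0.2067, 0.1233]
tool_rot: [[0.414, -0.166, -0.895], [-0.071, -0.986, 0.15], [-0.907, 0.001, -0.421]]
ft_force: [0.1, 0.0, -0.0]
width: 0.0499
```

>>> drive_tool(
  deltas=[
    {"dx":0,"dy":0,"dz":0,"wx":0,"wy":0,"wz":0},
    {"dx":0,"dy":0,"dz":0,"wx":0,"wy":0,"wz":0},
    {"dx":0,"dy":0,"dz":0,"wx":0,"wy":0,"wz":0},
    {"dx":0,"dy":0,"dz":0,"wx":0,"wy":0,"wz":0},
    {"dx":0,"dy":0,"dz":0,"wx":0,"wy":0,"wz":0},
    {"dx":0,"dy":0,"dz":0,"wx":0,"wy":0,"wz":0},
    {"dx":0,"dy":0,"dz":0,"wx":0,"wy":0,"wz":0},
  ],
  gripper=255,
  grip_force=20,
)

```text
time: 15.4
eef_pos: [0.5749, -0.2067, 0.1233]
tool_rot: [[0.415, -0.166, -0.895], [-0.071, -0.986, 0.15], [-0.907, 0.001, -0.421]]
ft_force: [0.0, 0.5, 0.5]
width: 0.0157
```

```bash
python3 - <<'E'
from bench import manip
import cv2,numpy as np
from h import *
s=manip.state();np.savez('w10.npz',tool_rot=s['tool_rot'],eef_pos=s['eef_pos'])
print(np.round(s['joint_pos'],3),s['width'],np.round(s['ft_force'],1))
d=manip.get_image("wrist"); cv2.imwrite("pics/w10.png",d["img"][:,:,::-1])
u=np.array([-np.sin(.53)*np.cos(.1663),np.sin(.53)*np.sin(.1663),np.cos(.53)])
print(delta(s,s['eef_pos']+.065*u,np.array(s['tool_rot'])), np.array(s['tool_rot']).T@u)
E
```

```text
[ 0.763  0.43  -0.496  2.11   0.53   0.247 -1.877] 0.01573678177173508 [0.  0.5 0.5]
(array([-64.7,   0.1,   6.2]), array([0., 0., 0.])) [-0.99539956  0.00141382  0.09580039]
```

View pics/w10.png

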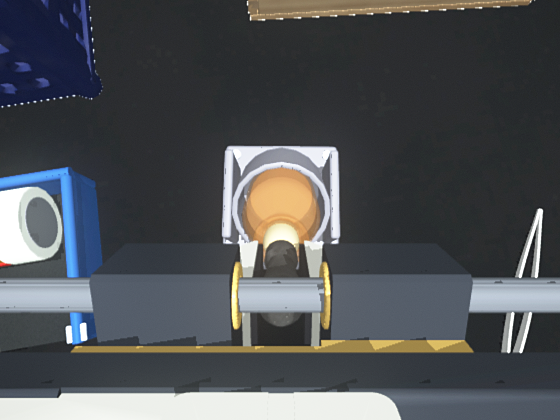

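>>> drive_tool(
  deltas=[
    {"dx":-3,"dy":0,"dz":0.3,"wx":0,"wy":0,"wz":0},
    {"dx":-8,"dy":0,"dz":0.8,"wx":0,"wy":0,"wz":0},
    {"dx":-14,"dy":0,"dz":1.3,"wx":0,"wy":0,"wz":0},
    {"dx":-20,"dy":0,"dz":1.9,"wx":0,"wy":0,"wz":0},
    {"dx":-27,"dy":0,"dz":2.6,"wx":0,"wy":0,"wz":0},
    {"dx":-34,"dy":0,"dz":3.3,"wx":0,"wy":0,"wz":0},
    {"dx":-41,"dy":0,"dz":3.9,"wx":0,"wy":0,"wz":0},
    {"dx":-48,"dy":0,"dz":4.6,"wx":0,"wy":0,"wz":0},
    {"dx":-55,"dy":0,"dz":5.3,"wx":0,"wy":0,"wz":0},
    {"dx":-61,"dy":0,"dz":5.9,"wx":0,"wy":0,"wz":0},
    {"dx":-65,"dy":0,"dz":6.2,"wx":0,"wy":0,"wz":0},
    {"dx":-65,"dy":0,"dz":6.2,"wx":0,"wy":0,"wz":0},
  ],
)

```text
time: 16.65
eef_pos: [0.5423, -0.2014, 0.1803]
tool_rot: [[0.415, -0.167, -0.894], [-0.072, -0.986, 0.15], [-0.907, 0.002, -0.421]]
ft_force: [-0.3, 0.3, -1.5]
width: 0.0161
```

```bash
python3 - <<'E'
from bench import manip
import cv2,numpy as np
from h import *
s=manip.state();np.savez('w11.npz',tool_rot=s['tool_rot'],eef_pos=s['eef_pos'])
print(np.round(s['joint_pos'],3),s['width'],np.round(s['ft_force'],1))
d=manip.get_image("wrist"); cv2.imwrite("pics/w11.png",d["img"][:,:,::-1])
d=manip.get_image("side"); cv2.imwrite("pics/s11c.png",cv2.resize(d["img"][80:220,230:410,::-1],None,fx=4.2,fy=4.2,interpolation=2))
E
```

```text
[ 0.977  0.304 -0.705  2.144  0.371  0.35  -1.722] 0.01611919636502006 [-0.3  0.3 -1.5]
```

View pics/w11.png

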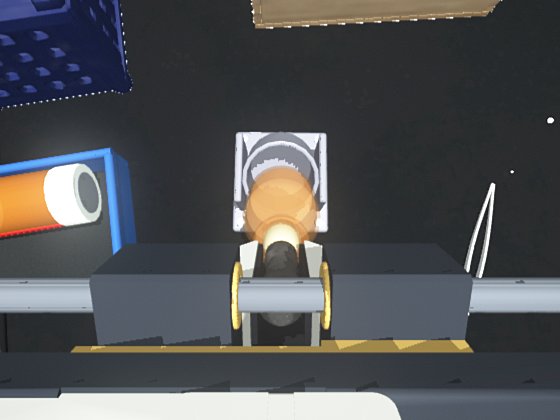

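View pics/s11c.png

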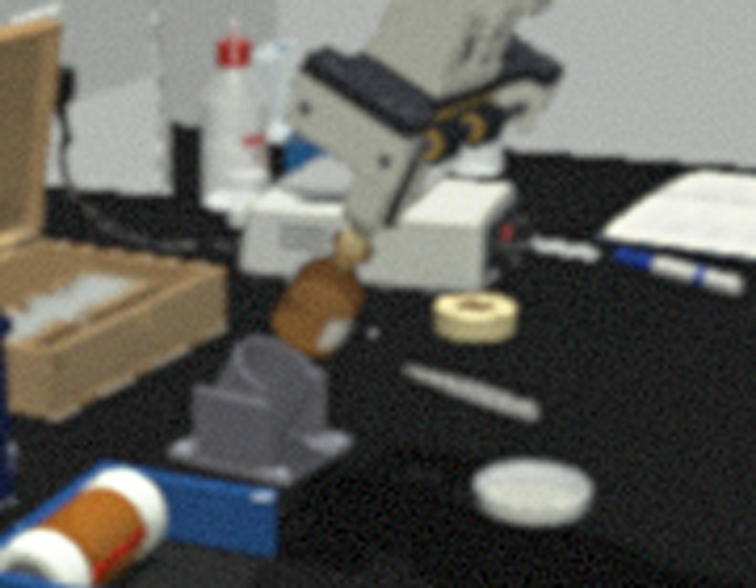

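```bash
python3 - <<'E'
from bench import manip
from h import *
s=manip.state();R=toolR(np.radians(-5.4),np.radians(.2))
print(delta(s,[.57,0.002,.225],R)); print(delta(s,[.542,-.2,.225],R))
E
```

```text
(array([ -44.1, -205. ,  -13.2]), array([-0.17  , -0.527 , -0.0305]))
(array([-41.3,  -1.2, -18.6]), array([-0.17  , -0.527 , -0.0305]))
```

>>> drive_tool(
  deltas=[
    {"dx":-8,"dy":0,"dz":-3,"wx":0,"wy":0,"wz":0},
    {"dx":-20,"dy":0,"dz":-8,"wx":-0.01,"wy":-0.03,"wz":0},
    {"dx":-30,"dy":-4,"dz":-13,"wx":-0.022,"wy":-0.07,"wz":-0.004},
    {"dx":-37,"dy":-12,"dz":-16,"wx":-0.036,"wy":-0.115,"wz":-0.007},
    {"dx":-41,"dy":-25,"dz":-18,"wx":-0.052,"wy":-0.16,"wz":-0.01},
    {"dx":-42,"dy":-40,"dz":-18,"wx":-0.066,"wy":-0.205,"wz":-0.012},
    {"dx":-42,"dy":-57,"dz":-18,"wx":-0.08,"wy":-0.25,"wz":-0.014},
    {"dx":-42,"dy":-75,"dz":-17,"wx":-0.095,"wy":-0.295,"wz":-0.017},
    {"dx":-42,"dy":-93,"dz":-17,"wx":-0.11,"wy":-0.34,"wz":-0.02},
    {"dx":-43,"dy":-111,"dz":-16,"wx":-0.124,"wy":-0.385,"wz":-0.022},
    {"dx":-43,"dy":-129,"dz":-15,"wx":-0.138,"wy":-0.43,"wz":-0.025},
    {"dx":-43,"dy":-147,"dz":-15,"wx":-0.152,"wy":-0.47,"wz":-0.027},
    {"dx":-43,"dy":-164,"dz":-14,"wx":-0.162,"wy":-0.5,"wz":-0.029},
    {"dx":-44,"dy":-180,"dz":-14,"wx":-0.168,"wy":-0.52,"wz":-0.03},
    {"dx":-44,"dy":-193,"dz":-13,"wx":-0.17,"wy":-0.527,"wz":-0.03},
    {"dx":-44,"dy":-201,"dz":-13,"wx":-0.17,"wy":-0.527,"wz":-0.03},
    {"dx":-44,"dy":-205,"dz":-13,"wx":-0.17,"wy":-0.527,"wz":-0.03},
    {"dx":-44,"dy":-205,"dz":-13,"wx":-0.17,"wy":-0.527,"wz":-0.03},
  ],
)

```text
time: 18.55
eef_pos: [0.5697, 0.0022, 0.2249]
tool_rot: [[-0.094, 0.004, -0.996], [-0.001, -1.0, -0.004], [-0.996, 0.001, 0.094]]
ft_force: [0.2, -0.1, -1.4]
width: 0.016
```

```bash
cat > snap.py <<'E'
from bench import manip
import cv2,numpy as np,sys
n=sys.argv[1];b=[int(x) for x in sys.argv[2:6]]
s=manip.state();np.savez(f'w{n}.npz',tool_rot=s['tool_rot'],eef_pos=s['eef_pos'])
print(np.round(s['joint_pos'],3),s['width'],np.round(s['ft_force'],1),np.round(s['eef_pos'],4))
d=manip.get_image("wrist"); cv2.imwrite(f"pics/w{n}.png",d["img"][:,:,::-1])
d=manip.get_image("side"); f=min(800/(b[1]-b[0]),600/(b[3]-b[2]));cv2.imwrite(f"pics/s{n}.png",d["img"][:,:,::-1]); cv2.imwrite(f"pics/s{n}c.png",cv2.resize(d["img"][b[2]:b[3],b[0]:b[1],::-1],None,fx=f,fy=f,interpolation=2)); print('scale',f)
d=manip.get_image("top"); cv2.imwrite(f"pics/t{n}.png",d["img"][:,:,::-1]);cv2.imwrite(f"pics/t{n}c.png",cv2.resize(d["img"][150:260,225:335,::-1],None,fx=5,fy=5,interpolation=2))
E
python3 snap.py 12 190 370 80 250
```

```text
[ 0.535  0.523 -0.791  1.69   0.373  1.191 -1.93 ] 0.015952494991448084 [ 0.2 -0.1 -1.4] [0.5697 0.0022 0.2249]
scale 3.5294117647058822
```

View pics/s12c.png

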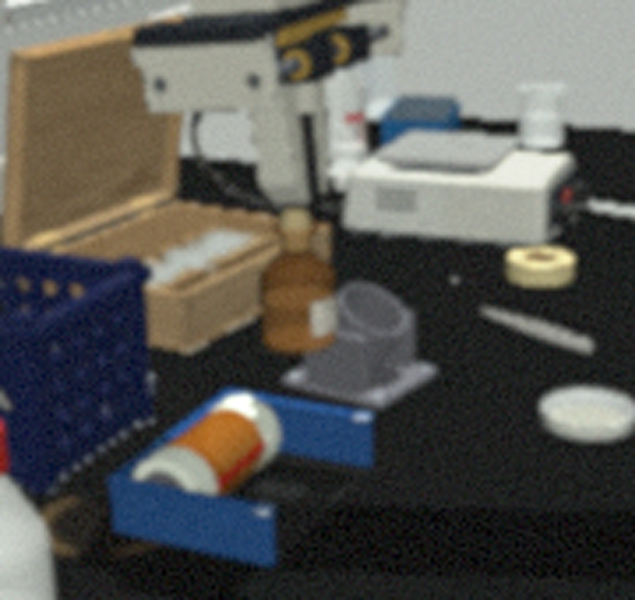

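View pics/w12.png

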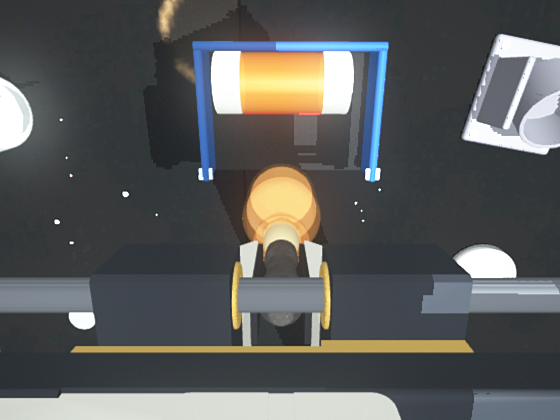

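```bash
python3 - <<'E'
from h import *
W=wristE(np.load('w12.npz'));P=np.load('w12.npz')['eef_pos']
f=3.5294
img=cv2.imread('pics/s12c.png'); iw=cv2.imread('pics/w12.png')
for tilt,col in ((0,(0,255,0)),(4,(0,0,255))):
    t=np.radians(tilt);ux=np.array([-np.sin(t),0,np.cos(t)]);b=P-.11*ux
    e1=np.array([np.cos(t),0,np.sin(t)]);e2=np.array([0,1,0])
    for h,r in ((0,.0225),(.06,.0225),(.084,.009)):
        ring=[b+h*ux+r*(np.cos(a)*e1+np.sin(a)*e2) for a in np.linspace(0,6.283,40)]
        q=((pr('side',ring)-[190,80]+.5)*f-.5).astype(int); cv2.polylines(img,[q],True,col,1)
        q=pr('wrist',ring,W).astype(int); cv2.polylines(iw,[q],True,col,1)
cv2.imwrite('pics/s12o.png',cv2.resize(img[150:400,200:400],(640,800),interpolation=2)[:600] if 0 else cv2.resize(img[180:380,220:380],(480,600),interpolation=2))
cv2.imwrite('pics/w12o.png',cv2.resize(iw[150:270,220:340],(600,600),interpolation=2))
E
```

```text
(no output)
```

View pics/s12o.png

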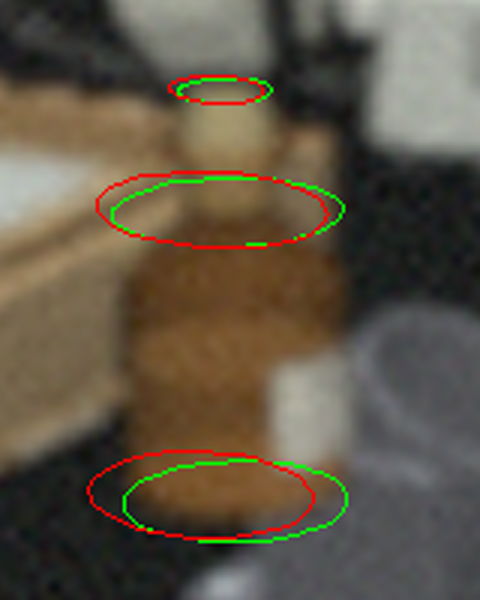

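View pics/w12o.png

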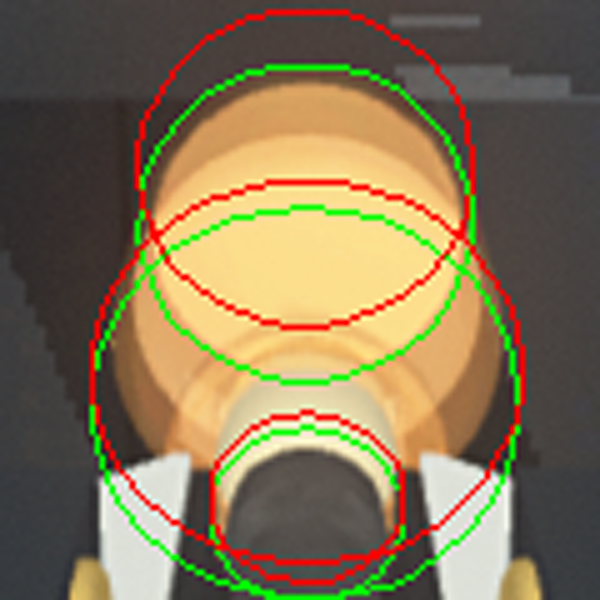

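>>> drive_tool(
  deltas=[
    {"dx":6,"dy":0,"dz":-2,"wx":0,"wy":0,"wz":0},
    {"dx":16,"dy":0,"dz":-4,"wx":0,"wy":0,"wz":0},
    {"dx":28,"dy":0,"dz":-6,"wx":0,"wy":0,"wz":0},
    {"dx":40,"dy":0,"dz":-8,"wx":0,"wy":0,"wz":0},
    {"dx":52,"dy":0,"dz":-10,"wx":0,"wy":0,"wz":0},
    {"dx":64,"dy":0,"dz":-12.5,"wx":0,"wy":0,"wz":0},
    {"dx":76,"dy":0,"dz":-15,"wx":0,"wy":0,"wz":0},
    {"dx":86,"dy":0,"dz":-17,"wx":0,"wy":0,"wz":0},
    {"dx":94,"dy":0,"dz":-18.5,"wx":0,"wy":0,"wz":0},
    {"dx":98,"dy":0,"dz":-19.4,"wx":0,"wy":0,"wz":0},
    {"dx":98.7,"dy":0,"dz":-19.4,"wx":0,"wy":0,"wz":0},
  ],
)

```text
time: 19.8
eef_pos: [0.5796, 0.0009, 0.1242]
tool_rot: [[-0.095, 0.002, -0.995], [-0.001, -1.0, -0.002], [-0.995, 0.001, 0.095]]
ft_force: [0.1, 1.0, -0.8]
width: 0.0158
```

```bash
python3 snap.py 13 200 330 120 260
```

```text
[ 0.478  0.656 -0.722  1.739  0.473  1.033 -1.996] 0.015825907084039734 [ 0.1  1.  -0.8] [0.5796 0.0009 0.1242]
scale 4.285714285714286
```

View pics/s13c.png

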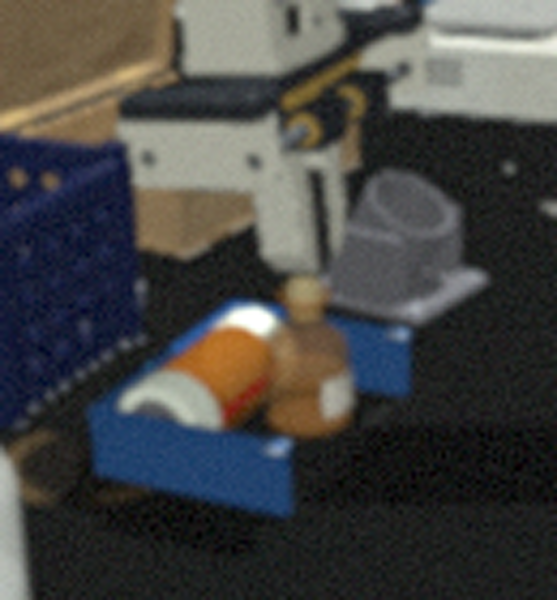

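View pics/w13.png

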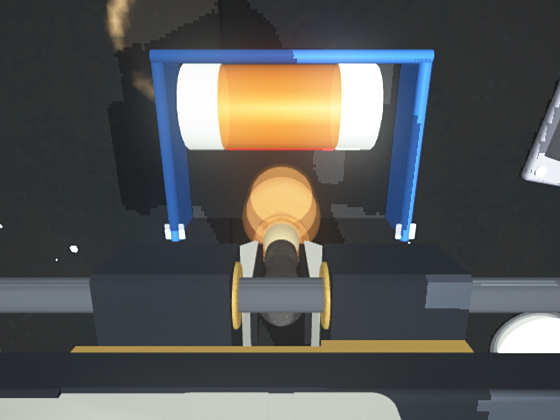

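>>> drive_tool(
  deltas=[
    {"dx":2,"dy":0,"dz":-1,"wx":0,"wy":0,"wz":0},
    {"dx":4,"dy":0,"dz":-2.4,"wx":0,"wy":0,"wz":0},
    {"dx":6,"dy":0,"dz":-3.6,"wx":0,"wy":0,"wz":0},
    {"dx":8,"dy":0,"dz":-5,"wx":0,"wy":0,"wz":0},
    {"dx":10,"dy":-0.5,"dz":-6.2,"wx":0,"wy":0,"wz":0},
    {"dx":11,"dy":-0.5,"dz":-6.6,"wx":0,"wy":0,"wz":0},
    {"dx":11.4,"dy":-0.5,"dz":-6.6,"wx":0,"wy":0,"wz":0},
  ],
)

```text
time: 20.65
eef_pos: [0.5855, 0.0015, 0.113]
tool_rot: [[-0.094, 0.002, -0.996], [-0.001, -1.0, -0.002], [-0.996, 0.001, 0.094]]
ft_force: [-0.0, -0.1, -1.5]
width: 0.0155
```

>>> drive_tool(
  deltas=[
    {"dx":0.7,"dy":0,"dz":0,"wx":0,"wy":0,"wz":0},
    {"dx":1,"dy":0,"dz":-0.1,"wx":0,"wy":0,"wz":0},
  ],
)

```text
time: 20.85
eef_pos: [0.5854, 0.0015, 0.1119]
tool_rot: [[-0.094, 0.002, -0.996], [-0.001, -1.0, -0.002], [-0.996, 0.001, 0.094]]
ft_force: [0.8, -0.2, -1.0]
width: 0.016
```

```bash
python3 snap.py 14 220 300 170 240
```

```text
[ 0.466  0.68  -0.71   1.731  0.487  1.02  -2.004] 0.016018837711966945 [ 0.8 -0.2 -1. ] [0.5854 0.0015 0.1119]
scale 8.571428571428571
```

View pics/s14c.png

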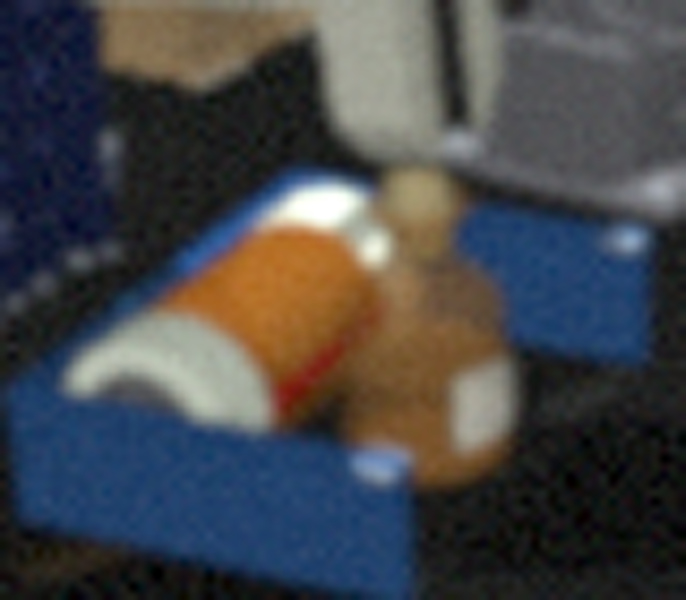

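View pics/w14.png

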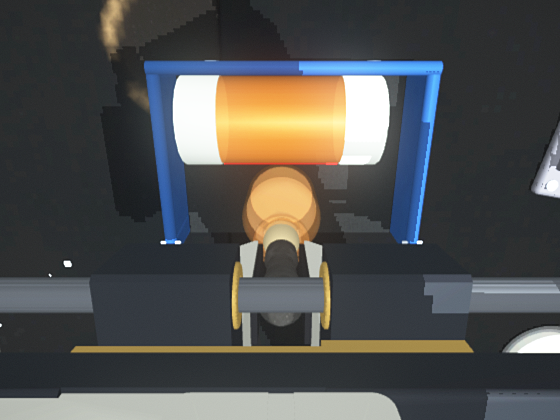

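>>> drive_tool(
  deltas=[
    {"dx":0.6,"dy":0,"dz":0,"wx":0,"wy":0,"wz":0},
    {"dx":1.0,"dy":0,"dz":-0.1,"wx":0,"wy":0,"wz":0},
  ],
)

```text
time: 21.2
eef_pos: [0.5855, 0.0014, 0.111]
tool_rot: [[-0.094, 0.002, -0.996], [-0.002, -1.0, -0.002], [-0.996, 0.001, 0.094]]
ft_force: [0.1, -0.3, -0.1]
width: 0.0161
```

>>> drive_tool(
  deltas=[
    {"dx":0.6,"dy":0,"dz":0,"wx":0,"wy":0,"wz":0},
    {"dx":0.8,"dy":0,"dz":-0.1,"wx":0,"wy":0,"wz":0},
  ],
)

```text
time: 21.4
eef_pos: [0.5855, 0.0014, 0.1101]
tool_rot: [[-0.094, 0.002, -0.996], [-0.001, -1.0, -0.002], [-0.996, 0.001, 0.094]]
ft_force: [0.5, -1.4, -0.8]
width: 0.0162
```

>>> drive_tool(
  deltas=[
    {"dx":0.6,"dy":0,"dz":0,"wx":0,"wy":0,"wz":0},
    {"dx":0.8,"dy":0,"dz":-0.1,"wx":0,"wy":0,"wz":0},
    {"dx":0.8,"dy":0,"dz":-0.1,"wx":0,"wy":0,"wz":0},
  ],
)

```text
time: 21.7
eef_pos: [0.5856, 0.0014, 0.1095]
tool_rot: [[-0.093, 0.002, -0.996], [-0.002, -1.0, -0.002], [-0.996, 0.001, 0.093]]
ft_force: [-1.0, -1.2, 0.8]
width: 0.0159
```

>>> drive_tool(
  deltas=[
    {"dx":0.5,"dy":0,"dz":0,"wx":0,"wy":0,"wz":0},
    {"dx":0.7,"dy":0,"dz":-0.1,"wx":0,"wy":0,"wz":0},
    {"dx":0.7,"dy":0,"dz":-0.1,"wx":0,"wy":0,"wz":0},
  ],
)

```text
time: 22.0
eef_pos: [0.5861, 0.0014, 0.1095]
tool_rot: [[-0.093, 0.002, -0.996], [-0.002, -1.0, -0.002], [-0.996, 0.002, 0.093]]
ft_force: [-0.9, -0.0, 5.7]
width: 0.016
```

```bash
python3 snap.py 15 220 300 170 240; python3 - <<'E'
from h import *
P=np.load('w15.npz')['eef_pos'];f=600/70
img=cv2.imread('pics/s15c.png')
b=np.array([P[0],P[1],0]);u=np.array([0,0,1.])
for h,r in ((0,.0225),(.06,.0225),(.084,.009)):
    ring=[b+h*u+r*np.array([np.cos(a),np.sin(a),0]) for a in np.linspace(0,6.283,40)]
    q=((pr('side',ring)-[220,170]+.5)*f-.5).astype(int); cv2.polylines(img,[q],True,(0,255,0),1)
cv2.imwrite('pics/s15o.png',img)
E
```

```text
[ 0.464  0.683 -0.708  1.731  0.491  1.015 -2.007] 0.016004447932306622 [-0.9 -0.   5.7] [0.5861 0.0014 0.1095]
scale 8.571428571428571
```

View pics/s15o.png

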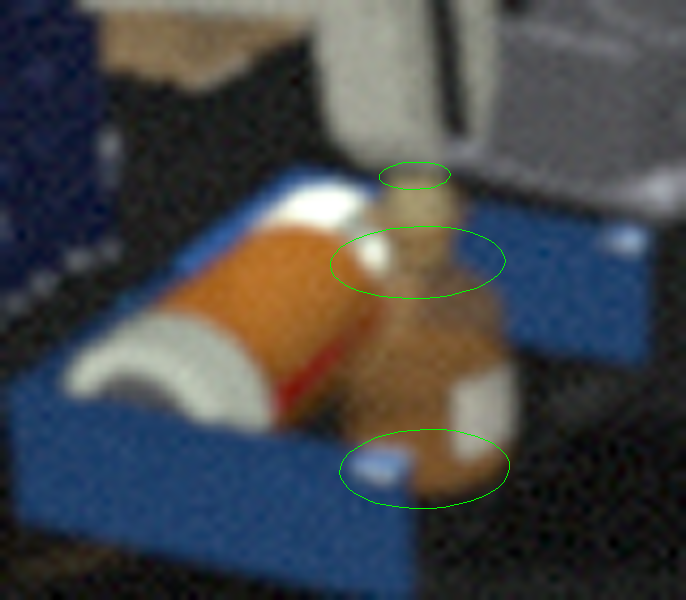

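View pics/w15.png

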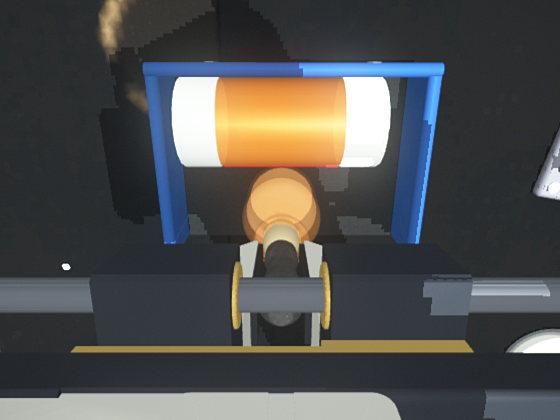

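>>> drive_tool(
  deltas=[
    {"dx":-0.3,"dy":0,"dz":0,"wx":0,"wy":0,"wz":0},
    {"dx":-0.4,"dy":0,"dz":0,"wx":0,"wy":0,"wz":0},
  ],
)

```text
time: 22.35
eef_pos: [0.586, 0.0015, 0.1097]
tool_rot: [[-0.093, 0.002, -0.996], [-0.002, -1.0, -0.002], [-0.996, 0.002, 0.093]]
ft_force: [0.1, 0.6, -0.7]
width: 0.0162
```

>>> drive_tool(
  deltas=[
    {"dx":0,"dy":0,"dz":0,"wx":0,"wy":0,"wz":0},
    {"dx":0,"dy":0,"dz":0,"wx":0,"wy":0,"wz":0},
    {"dx":0,"dy":0,"dz":0,"wx":0,"wy":0,"wz":0},
    {"dx":0,"dy":0,"dz":0,"wx":0,"wy":0,"wz":0},
    {"dx":0,"dy":0,"dz":0,"wx":0,"wy":0,"wz":0},
  ],
  gripper=130,
)

```text
time: 22.85
eef_pos: [0.5861, 0.0015, 0.1098]
tool_rot: [[-0.092, 0.002, -0.996], [-0.002, -1.0, -0.002], [-0.996, 0.001, 0.092]]
ft_force: [0.2, -0.2, 0.3]
width: 0.0446
```

```bash
python3 snap.py 16 220 300 170 240
```

```text
[ 0.464  0.683 -0.708  1.731  0.49   1.015 -2.006] 0.044588857168254545 [ 0.2 -0.2  0.3] [0.5861 0.0015 0.1098]
scale 8.571428571428571
```

View pics/w16.png

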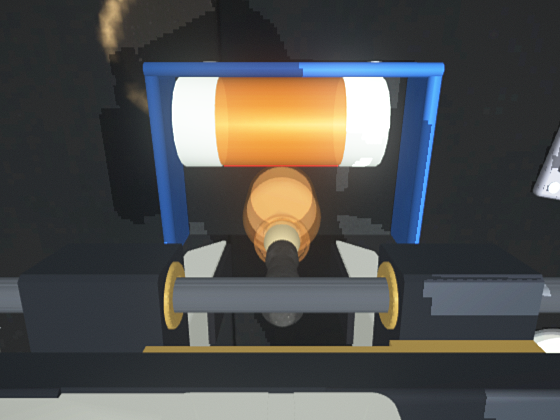

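View pics/s16c.png

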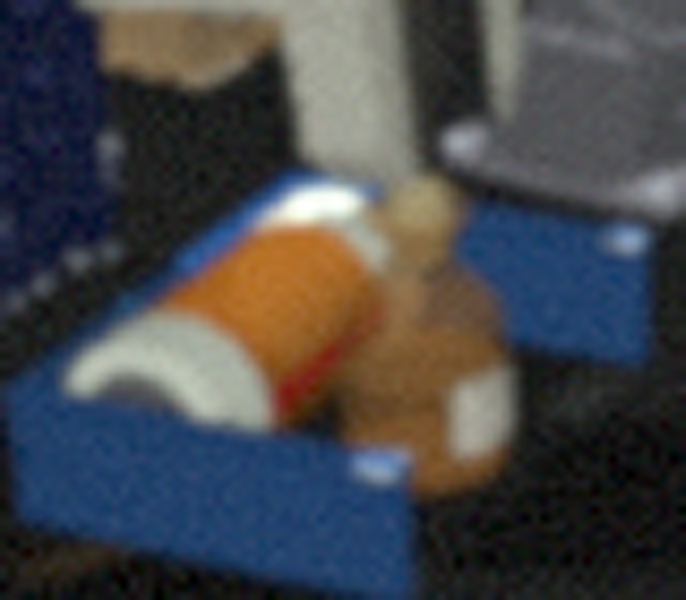

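>>> drive_tool(
  deltas=[
    {"dx":-3,"dy":0,"dz":0.3,"wx":0,"wy":0,"wz":0},
    {"dx":-10,"dy":0,"dz":0.9,"wx":0,"wy":0,"wz":0},
    {"dx":-20,"dy":0,"dz":1.9,"wx":0,"wy":0,"wz":0},
    {"dx":-32,"dy":0,"dz":3,"wx":0,"wy":0,"wz":0},
    {"dx":-46,"dy":0,"dz":4.3,"wx":0,"wy":0,"wz":0},
    {"dx":-62,"dy":0,"dz":6,"wx":0,"wy":0,"wz":0},
    {"dx":-82,"dy":0,"dz":10,"wx":0,"wy":0,"wz":0},
    {"dx":-102,"dy":0,"dz":20,"wx":0,"wy":0,"wz":0},
    {"dx":-120,"dy":0,"dz":40,"wx":0,"wy":0,"wz":0},
    {"dx":-130,"dy":0,"dz":65,"wx":0,"wy":0,"wz":0},
    {"dx":-135,"dy":0,"dz":90,"wx":0,"wy":0,"wz":0},
    {"dx":-135,"dy":0,"dz":110,"wx":0,"wy":0,"wz":0},
    {"dx":-135,"dy":0,"dz":120,"wx":0,"wy":0,"wz":0},
    {"dx":-135,"dy":0,"dz":120,"wx":0,"wy":0,"wz":0},
  ],
)

```text
time: 24.4
eef_pos: [0.4785, 0.0012, 0.2562]
tool_rot: [[-0.092, 0.002, -0.996], [-0.003, -1.0, -0.002], [-0.996, 0.003, 0.092]]
ft_force: [-0.7, 0.3, 0.3]
width: 0.045
```

```bash
python3 snap.py 17 200 340 130 240
```

```text
[ 0.673  0.315 -0.868  1.877  0.246  1.161 -1.86 ] 0.045015949058452596 [-0.7  0.3  0.3] [0.4785 0.0012 0.2562]
scale 5.454545454545454
```

View pics/w17.png

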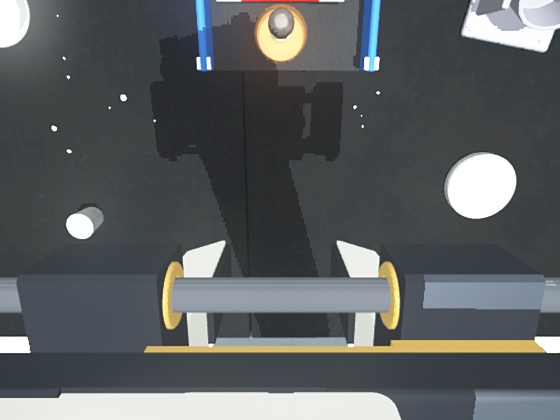

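View pics/s17c.png

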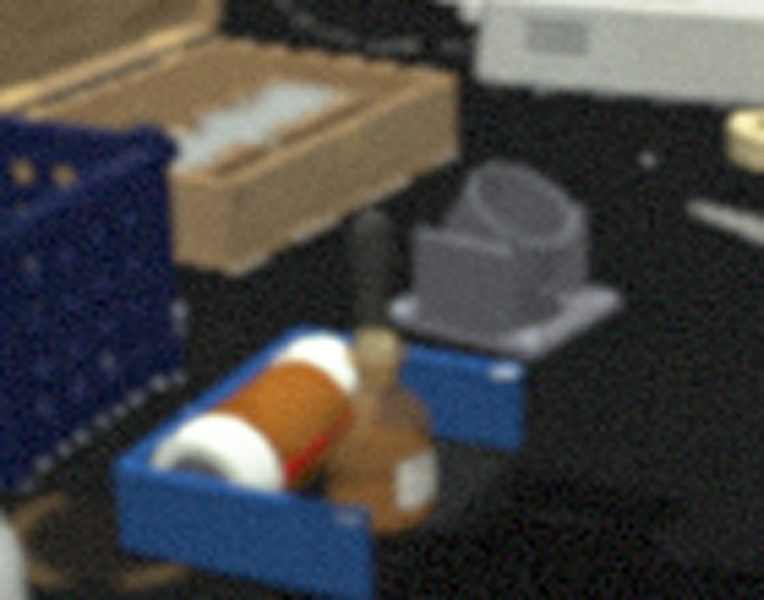

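View pics/t17c.png

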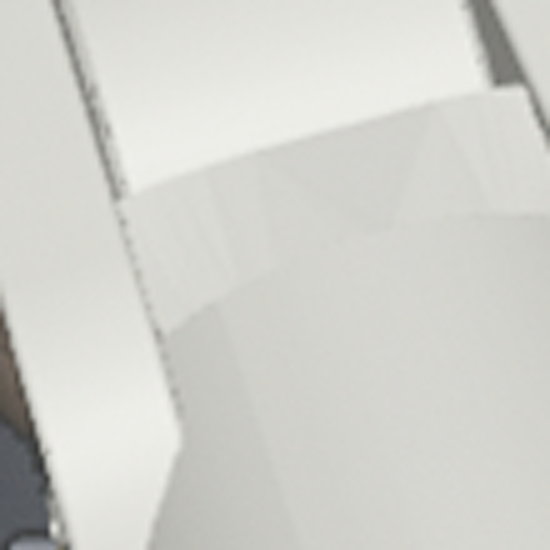

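View pics/t17.png

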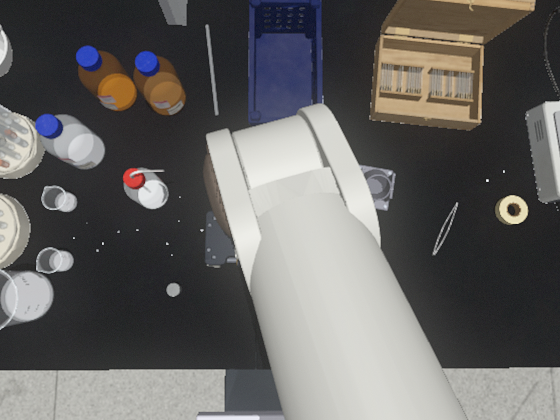

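>>> drive_tool(
  deltas=[
    {"dx":-5,"dy":15,"dz":5,"wx":0,"wy":0,"wz":0},
    {"dx":-10,"dy":40,"dz":10,"wx":0,"wy":0,"wz":0},
    {"dx":-10,"dy":70,"dz":15,"wx":0,"wy":0,"wz":0},
    {"dx":-10,"dy":100,"dz":20,"wx":0,"wy":0,"wz":0},
    {"dx":-10,"dy":130,"dz":25,"wx":0,"wy":0,"wz":0},
    {"dx":-10,"dy":160,"dz":30,"wx":0,"wy":0,"wz":0},
    {"dx":-10,"dy":190,"dz":35,"wx":0,"wy":0,"wz":0},
    {"dx":-10,"dy":220,"dz":40,"wx":0,"wy":0,"wz":0},
    {"dx":-10,"dy":245,"dz":40,"wx":0,"wy":0,"wz":0},
    {"dx":-10,"dy":260,"dz":40,"wx":0,"wy":0,"wz":0},
    {"dx":-10,"dy":265,"dz":40,"wx":0,"wy":0,"wz":0},
    {"dx":-10,"dy":265,"dz":40,"wx":0,"wy":0,"wz":0},
  ],
)

```text
time: 25.75
eef_pos: [0.4421, -0.2635, 0.2692]
tool_rot: [[-0.091, 0.002, -0.996], [-0.0, -1.0, -0.002], [-0.996, -0.0, 0.091]]
ft_force: [-0.1, 0.9, 0.5]
width: 0.0447
```

```bash
python3 snap.py 18 200 340 130 240
```

```text
[ 1.059  0.334 -0.734  1.792  0.271  1.199 -1.338] 0.04466727005837078 [-0.1  0.9  0.5] [ 0.4421 -0.2635  0.2692]
scale 5.454545454545454
```

View pics/t18.png

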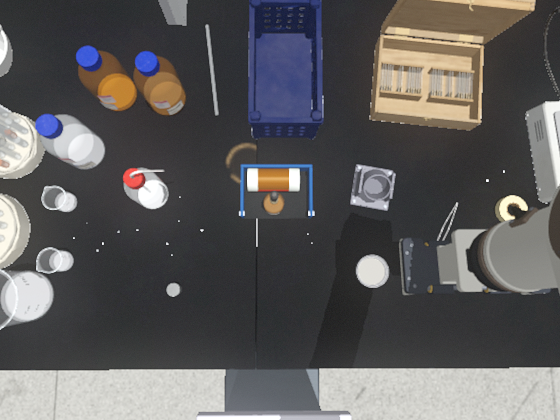

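View pics/t18c.png

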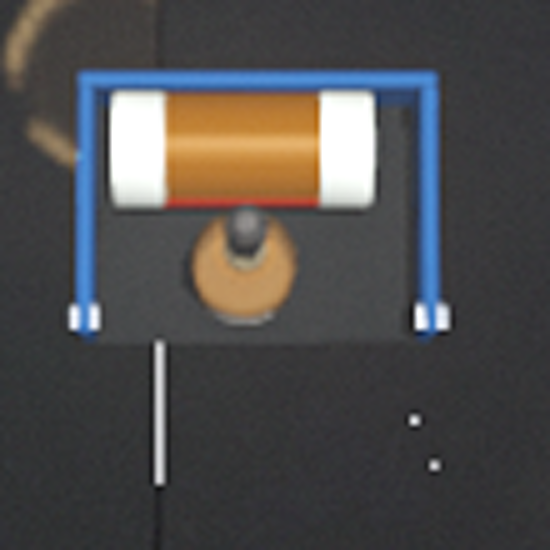

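```bash
python3 - <<'E'
from h import *
print(bp('top',225+244/5,150+321/5,0),bp('top',225+244/5,150+318/5,.01))
# predicted silhouette of bottle at x0 in top view, and tube near edge
for x0 in (.582,.585,.588):
    r=[]
    for z in (0,.06,.07):
        q=pr('top',[[x0-.0225,.0015,z],[x0+.0225,.0015,z]]); r.append(((q[:,1]-150+.5)*5-.5).round(0))
    print(x0,r)
for xt in (.633,.635,.637):
    cam=E['top'][:3,3];dx=cam[0]-xt;dz=cam[2]-.025;L=np.hypot(dx,dz);b=np.arctan2(dz,dx);al=np.arccos(.025/L)
    print(xt,[((pr('top',[[xt+.025*np.cos(b+s),0,.025+.025*np.sin(b+s)]])[0,1]-150+.5)*5-.5).round(1) for s in (al,-al)])
E
```

```text
[ 5.65099973e-01 -8.17100504e-05  0.00000000e+00] [5.65038155e-01 2.70392987e-05 1.00000000e-02]
0.582 [array([336., 234.]), array([317., 209.]), array([313., 204.])]
0.585 [array([329., 228.]), array([309., 201.]), array([306., 197.])]
0.588 [array([322., 221.]), array([302., 194.]), array([298., 189.])]
0.633 [np.float64(217.0), np.float64(100.5)]
0.635 [np.float64(212.5), np.float64(96.0)]
0.637 [np.float64(207.9), np.float64(91.5)]
```

```bash
python3 - <<'E'
from bench import manip
print(manip.sign_off(), manip.state()['time'])
E
```

```text
the job is handed in; nothing more can be done
the job is handed in; nothing more can be done
```

The job is done and handed in at about 26 s on the robot's clock, well inside the 72 s limit.

**Tube:** I rolled it into the tray with the open fingers. It kept its 4° skew until it met the rear wall, where both fingers squared it up. I stopped at about 5 N. It lies square against the wall, about 7 mm left of the tray's middle.

**Dropper bottle:** I gripped the teat at 20 N and drew the bottle out along its own axis. The tool leaned about 5° less than the bottle because joint 6 was near its limit. I turned the bottle upright, lowered it until it touched the bench (about 6 N), and let go.

**Last checks:**
- **Final position:** the top and side pictures show the tube at the wall and the bottle upright inside the tray, within about 1 mm of the tube's middle.
- **Gap:** I estimate 2 to 4 mm between bottle and tube. The bottle's two outline edges in the top picture disagreed by a few mm, so the gap is not exact.
- **Bystanders:** the wash bottle, petri dish and stopper appear in the same place as at the start. The arm is clear of everything.

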